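Move a spindle whorl on a spatula from the sorting tray to the microscope stage

ROBOT

A 7-joint arm with a two-finger parallel gripper is mounted at the origin on the work surface. World frame = base frame: x ahead of the robot, y to its left, z up, the work surface at z = 0. Lengths are in m, angles in rad, forces in N, time in s.
With the tool pointing down it reaches from about 0.425 to 0.925 m from the base axis. Payload 6.8 kg.
Tool frame: the origin (TCP) lies midway between the tips of the shut fingers; the grasp point (between the pads) lies r.grip_point_offset behind it (r.grip_point_offset is the distance from the TCP to the grasp point, in m); z points along the fingers, y is the direction in which the jaws open and shut (so a half turn about z gives the same grasp; the last joint's range is limited). The gripper opens to 85 mm and grips with 20 to 120 N. Pads are 22 mm wide; open, the fingers measure 114 mm over their backs; the gripper's body (76 mm by 85 mm) begins 54 mm behind the grasp point. The pads swing forward as they close: fully open they stand 13 mm farther back than shut.
Start: joints at [-1.232, 0.477, 0.022, 1.555, -0.011, 1.109, -0.083], TCP at [0.292, 0.609, 0.231] pointing down, gripper open.
Joint ranges: [-2.96, 2.96], [-0.34, 2.1], [-1.41, 1.46], [0.24, 2.44], [-1.37, 4.51], [0.17, 1.92], [-2.96, 2.96]. Speed limits (rad/s): [2.39, 2.39, 3.14, 3.14, 3.14, 3.14, 3.14].

INTERFACE

Orientations are given as a rotation vector (axis times angle).
In Python, from bench import r gives the robot as it stands. The module is installed in compiled form; this text tells all that it offers.
- The arm moves only by the tool play_rows, never from a script. Its argument "deltas" is a list of rows, each a list of 3 entries, a list of its own where there are three numbers: the finger opening in mm, from 0 to 85.4, then the shift along the tool's x, y, z in mm, then the turn, a rotation vector about the tool's x, y, z in rad. A call has 1 to 8 rows; each row is the pose to reach, as a shift and turn from the pose measured when the call began, along the tool's axes at that moment; what a row does not reach only later rows make up. A row lasts 1/8 s, in which the tool goes at most 62.5 mm and 10.7 degrees, less where a joint would pass 70% of its speed; a pose out of reach is approached as far as the arm can. A call with a gripper value outside its range is refused whole. The fingers move at their own pace and stop on an object; "squeeze" is the grip in N (left out, the last holds). Time passes only in rows, so rows that repeat a pose let the fingers close. It gives the time, the measured TCP pose, the force and the opening at its end, in the units of the state.
- r.get_obs(): the state, without advancing time (a new reading comes with each control period).
- r.grab_frame(name): name is "scene" or "top" or "wrist"; returns (picture, depth): 420x560x3 uint8, red, green, blue; 420x560 float32, m along the optical axis (not along the pixel's ray), 0 where there is no reading.
- r.camera_model(name): a dict with "mtx" (3x3 intrinsics, pixels), "rvec" (rotation vector, rad) and "tvec" (3), from world to camera coordinates, as OpenCV has them; the wrist camera has in their place "T_tool_cam" (4x4, takes a point from camera to tool coordinates, whose origin is the TCP and whose axes are the flange's). Camera axes: x right, y down, z forward; pixel columns grow to the right and rows downward; lengths in m; the calibration is good to about 2 mm. A picture is of the moment at which its call begins: read the wrist's pose just before it. camera_model takes no time and is no camera call.
- r.hand_in(): hands the job in, once; it reports no verdict.
The state is a dict: "clock": time; "joints": joint angles; "qvel": joint speeds; "tau": joint torques, N m; "tcp_pos": TCP position; "orientation": TCP orientation; "contact_force": force on the tool from outside, world axes, zero at the start; "moment": the same for the moment, N m; "grip_width": finger opening in m.
Only numpy, scipy, OpenCV 4.12 (cv2) and the standard library are available. Lean on these libraries where they do the work, as an engineer would, in place of code of your own. Each camera call takes 0.05 s, during which the arm holds its last target. There are 200 camera calls.

TASK

Take the cranked spatula from its rest and, without touching the fragile clay spindle whorl with the fingers, slide the blade gently under it against the sorting tray's back wall and carry it level to the microscope stage. Set it down across the slot and gently push it home under both spring clips, until it rests against both pins of the stop bar, then draw the blade out and lay the spatula back in its rest, leaving the other things alone.

Things in the scene. Friction and masses are not known exactly. Their poses are not given: they have to be found in the camera images.
- spatula_grip (a point): Middle of the spatula's wooden handle, where to grip it; it starts level in the rest's saddles. x along the tool to the blade's tip, z up. Handle 14 x 14 mm, from x = -70 to +50 mm. At its front an upright steel riser (2 mm thick, 18 mm wide, front face x = +60 mm) drops to the blade, which runs level on to x = +124 mm with its underside 35 mm below this point.
- spatula_tip (a point): Middle of the blade's front edge on the underside: 124 mm ahead of and 35 mm below spatula_grip, same axes. The blade is flat polished steel, 24 mm wide, 1.5 mm thick, 64 mm long from the riser's front face; its last 12 mm thin down to 0.9 mm at the tip.
- rest_grip (a point): Fixed wooden tool rest: where the spatula's grip point lies when at rest, 43 mm above the table, midway between two U saddles 40 mm before and behind it along x (6 mm thick; floor 36 mm above the table and 17 mm wide, sides flaring up to 52 mm above the table). x is the way the spatula points. Base 110 x 50 x 5 mm.
- whorl_center (a point): Centre of the fired-clay spindle whorl, a flat pierced disc 52 mm across, 8 mm thick (4 mm above its underside), lying flat on the tray; z up. Bevelled edges: underside 44 mm across, full width from 2.2 to 5.6 mm up, top 44 mm across. A thin blade kept on the tray's floor and pushed against it first slides it to the back wall, then wedges under it.
- tray_wall (a point): Three-sided sorting tray, fixed: the middle of the foot of its back wall's inner face, on the floor. x points into the wall, z up. Floor 3 mm above the table, 150 mm wide (y), running 125 mm from the wall to the open -x side; back and side walls rise to 15 mm above the table. The whorl's rim starts 4 to 30 mm short of the wall, within 10 mm of the middle line.
- seat (a point): Middle of the place for the whorl on the fixed microscope stage, 4 mm above the plate's flat top, which is 40 mm above the table. x points towards the stop bar and clips, z up. A slot 30 mm wide and 18 mm deep, open at the -x side, runs along the middle line to x = +52 mm: the blade goes down into it and leaves the whorl lying across its two ledges.
- clip_l (a joint): Left (+y) spring clip of the stage, a steel leaf 8 mm wide hinged at x = +49, y = +36 mm from the seat and slanting forwards and inwards. Its turned-up lip begins at x = -3, y = +12 mm, 13 mm above the plate; its lowest line, at x = +5, y = +16 mm, is 6 mm above the plate when free (0 rad). The whorl pushed in from -x lifts it to about 0.04 rad, under about 1 N.
- clip_r (a joint): Right (-y) spring clip, the mirror image of clip_l. Pushing the whorl under both clips takes 2 to 4 N in all, before the pins are met. The stop bar bridges the slot 27 to 36 mm beyond the whorl's home centre, so the blade must be below the plate's top there. Side guides 5 mm high, inner faces at y = +-27 mm from x = +2 to -22, flare out to y = +-36 at x = -48.
- tray: The aluminium sorting tray, 130 x 150 mm; origin at the centre of its underside, 60 mm behind tray_wall, same axes.
- stage: The fixed stage; origin on the table under the seat, axes as seat. Plate: x = -65 to +75, y = -60 to +60 mm. Clamped on it is a stop bar, set differently each time: with the whorl home, its rim touching the bar's two pins (stopbar_c0 and _c1, 6 mm high, 25 mm either side of the middle line), its centre lies on the middle line anywhere from x = -6 to +9 mm; find it by feel.
- spatula: The cranked spatula, 65 g; origin and axes as spatula_grip.
- whorl: The whorl, 28 to 50 g, smooth and rather slippery; origin at the centre of its underside.
- bead: Bystander: small clay bead, 21 mm across, 16 mm high, in a corner of the tray beside the back wall; origin at its foot.
- blower: Bystander: rubber dust blower with a nozzle, 62 mm across, 110 mm high; origin at its foot.
- jar: Bystander: glass jar, 48 mm across, 60 mm high; origin at its foot.
- loupe: Bystander: black loupe, 38 mm across, 26 mm high; origin at its foot.
- pen: Bystander: marker pen, 104 mm long, 12 mm thick, lying; origin under its middle.
- binder: Bystander: binder clip, 32 x 52 x 14 mm, lying; origin under its middle.
- brush: Bystander: brush, 170 mm long, lying; origin under its middle.
Things that resemble listed ones, but are neither listed nor needed, are in the scene too. What is shaped like the spatula but green is not meant. Of the things that look like the part that bears rest_grip, the larger one is meant.

How it is judged:
On the way, in this order (a step that is already met when the one before it is completed fails the run):
1. the whorl is lifted clear of the tray, lying on the spatula (contact force between whorl and spatula above 0.1 N and contact force between whorl and tray below 0.02 N and height (world z) of whorl_center above 0.03 m), for 0.2 s.
2. the whorl lies on the microscope stage (contact force between whorl and stage above 0.05 N and angle between whorl_center's own z axis and vertical below 0.15 rad and horizontal distance between whorl_center and seat below 0.06 m), for 0.2 s.
At the end, for the whole second after the job is handed in: The whorl lies flat on the plate (within 2 mm) under both clips (each over 0.02 rad), at rest, its centre within 31 mm of both stop pins' axes (29 mm when touching); the spatula lies level in its rest, its grip point within 15 mm of rest_grip and at most 3 mm above it, at rest (horizontal distance between whorl_center and stopbar_c0 below 0.031 m and horizontal distance between whorl_center and stopbar_c1 below 0.031 m and z of whorl_center in the frame of seat between -0.002 and 0.002 m and angle between whorl_center's own z axis and vertical below 0.06 rad and value of joint each of clip_r, clip_l above 0.02 rad and linear speed of each of whorl, spatula below 0.01 m/s and distance between spatula_grip and rest_grip below 0.015 m and z of spatula_grip in the frame of rest_grip below 0.003 m and angle between spatula_grip's own z axis and vertical below 0.1 rad).
It fails at once if the whorl is touched by the fingers or the arm (contact force between whorl and the fingers above 0.05 N or contact force between whorl and the arm above 0.05 N).
It fails at once if the whorl is tilted over 0.3 rad, or dropped or flung (faster than 0.7 m/s) (angle between whorl_center's own z axis and vertical above 0.3 rad or linear speed of whorl above 0.7 m/s).
It fails at once if the spatula presses on the fragile whorl with over 10 N (contact force between whorl and spatula above 10 N).
It fails at once if the spatula is pressed on the tray or the stage with over 12 N (contact force between spatula and tray above 12 N or contact force between spatula and stage above 12 N).
It fails at once if a bystander is moved over 25 mm (distance of any of bead, blower, jar, loupe, pen, binder, brush from where it was at the start of the episode above 0.025 m).
It also fails if it takes over 72 s, if anything falls off the work surface, if the arm or the gripper's body presses on something with over 40 N, if the wrist force passes 120 N, or if a joint passes its speed limit or range.

## Working session

There is one attempt and no reset: what is moved stays moved. The work goes in short steps, Python scripts to look and compute and a tool call to move; the robot and the scene stay as the last step left them, time stands still between calls to the robot, and variables do not carry over. Pictures are saved under pics/ and viewed, about 8 in all and at most 12, crops included, and the job is handed in when it is done.

Besides the shell and the picture viewer there is one more tool, called after ">>>" as name(argument=value, ...) on one line, values as JSON. play_rows: Moves the arm, as the interface text tells. Its arguments: {"type":"object","properties":{"deltas":{"type":"array"},"squeeze":{"type":"number"}},"required":["deltas"]}

```bash
mkdir -p pics
cat > h.py <<'E'
import numpy as np, cv2
from scipy.spatial.transform import Rotation as R
from bench import r
def save(name,fn):
    p,d=r.grab_frame(name); cv2.imwrite('pics/'+fn+'.png',p[:,:,::-1]); np.savez('pics/'+fn+'.npz',p=p,d=d); return p,d
def cam(name,obs=None):
    m=r.camera_model(name); K=np.array(m['mtx'])
    if name=='wrist':
        o=obs or r.get_obs(); T=np.eye(4);T[:3,:3]=R.from_rotvec(o['orientation']).as_matrix();T[:3,3]=o['tcp_pos']
        return K,T@np.array(m['T_tool_cam'])
    Rm=cv2.Rodrigues(np.array(m['rvec'],float))[0];T=np.eye(4);T[:3,:3]=Rm.T;T[:3,3]=-Rm.T@np.array(m['tvec']).ravel()
    return K,T
def ray(K,T,uv,z):
    uv=np.atleast_2d(np.array(uv,float));d=np.c_[(uv-K[[0,1],[2,2]])/K[[0,1],[0,1]],np.ones(len(uv))]@T[:3,:3].T
    return T[:3,3]+d*((z-T[2,3])/d[:,2])[:,None]
def cloud(K,T,d):
    v,u=np.mgrid[:d.shape[0],:d.shape[1]]
    P=np.stack([(u-K[0,2])/K[0,0]*d,(v-K[1,2])/K[1,1]*d,d],-1)
    return P@T[:3,:3].T+T[:3,3]
E
python3 - <<'E'
from h import *
o=r.get_obs();print(o,r.grip_point_offset)
a,_=save('top','top0');b,_=save('scene','scene0')
for n in('top','scene'):
    K,T=cam(n);print(n,K,T.round(3))
print(r.camera_model('wrist'))
cv2.imwrite('pics/t0.png',cv2.resize(a[:,:,::-1],(800,600),interpolation=cv2.INTER_CUBIC))
E
```

```text
{'clock': 0.0, 'joints': array([-1.23211618,  0.47780776,  0.02234793,  1.55644595, -0.0115168 ,
        1.10928838, -0.08309518]), 'qvel': array([-0.0012625 ,  0.00049471,  0.00144395,  0.00249536,  0.00121101,
       -0.0008596 ,  0.00071636]), 'tau': array([ 2.57323936e-04, -5.96458304e+01,  1.60836093e+00, -2.81197125e+01,
        1.24795493e-02,  9.52612900e-03, -9.28380956e-06]), 'tcp_pos': array([0.29140287, 0.60820845, 0.23032305]), 'orientation': array([-6.95897646e-01, -3.06325901e+00,  2.82629626e-03]), 'contact_force': array([ 0.01310684,  0.37890435, -0.31890935]), 'moment': array([-0.01984889, -0.01283562,  0.00364146]), 'grip_width': 0.08549832548744216} 0.0187
top [[396.72113133   0.         282.39288757]
 [  0.         396.72113133 209.96884806]
 [  0.           0.           1.        ]] [[-0.003 -0.998  0.061  0.522]
 [-1.     0.001 -0.023  0.01 ]
 [ 0.023 -0.061 -0.998  0.848]
 [ 0.     0.     0.     1.   ]]
scene [[503.7896199    0.         278.2796698 ]
 [  0.         503.7896199  211.22432486]
 [  0.           0.           1.        ]] [[ 0.691  0.615 -0.38   0.977]
 [ 0.723 -0.593  0.354 -0.385]
 [-0.008 -0.519 -0.855  0.993]
 [ 0.     0.     0.     1.   ]]
{'mtx': array([[316.9820648 ,   0.        , 274.46773279],
       [  0.        , 316.9820648 , 212.18365166],
       [  0.        ,   0.        ,   1.        ]]), 'T_tool_cam': array([[ 4.93457632e-04, -9.64005041e-01, -2.65883502e-01,
         6.74695890e-02],
       [ 9.99999106e-01,  8.06070794e-04, -1.06662924e-03,
        -4.79387391e-05],
       [ 1.24255689e-03, -2.65882738e-01,  9.64004578e-01,
        -1.43730204e-01],
       [ 0.00000000e+00,  0.00000000e+00,  0.00000000e+00,
         1.00000000e+00]])}
```

View pics/t0.png

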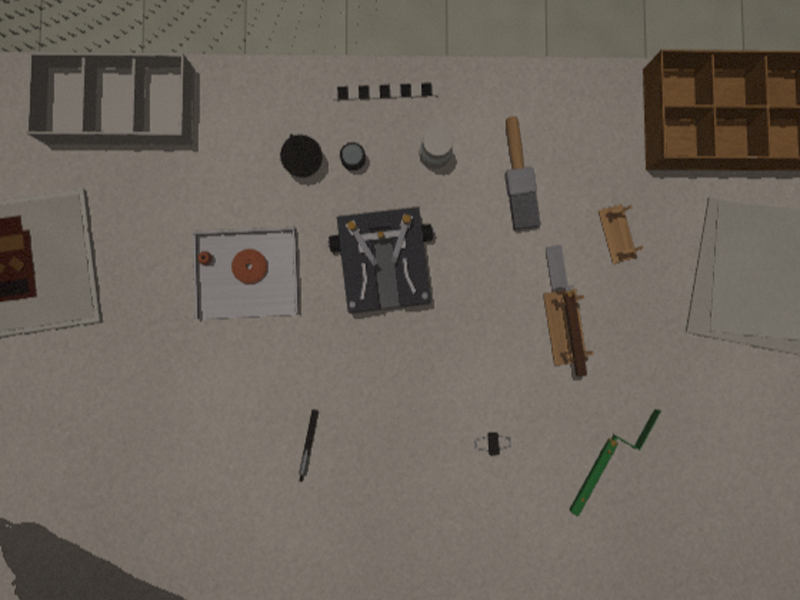

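View pics/scene0.png

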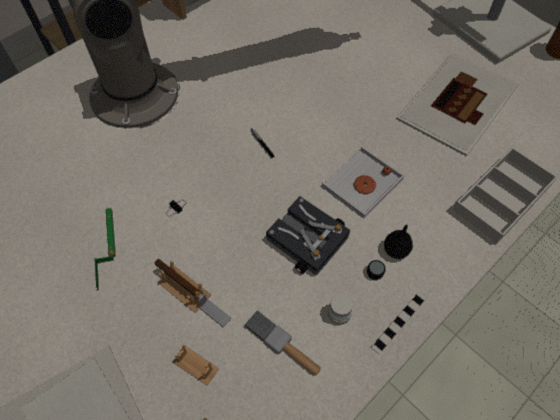

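Top view (800×600): the brown spatula lies in a rest at (575,335) and points to the image top (world +x). The other rest, at (620,235), is smaller and empty. The green decoy is at (615,460). The tray is at (248,275) with the whorl at (250,267) and the bead at (205,258). The stage is at (385,260), its slot open toward the robot.

Run:
```python
from h import *
f=np.load('pics/top0.npz');p,d=f['p'],f['d'];K,T=cam('top');P=cloud(K,T,d)
def at(u8,v8): 
    u,v=int(u8*.7),int(v8*.7);return P[v,u].round(3)
for n,q in dict(floor=(270,295),whorl=(240,275),plate=(365,285),table=(450,400),handle=(572,320),handle2=(578,355),blade=(557,270),bladetip=(553,250),rest2=(615,230)).items(): print(n,at(*q))
h=cv2.cvtColor(p,cv2.COLOR_RGB2HSV)
# whorl
m=cv2.inRange(h,(2,110,90),(14,255,255))
n,l,s,c=cv2.connectedComponentsWithStats(m)
for i in range(1,n):
    if s[i,4]>30: print('orange',s[i],c[i],ray(K,T,c[i],.009).round(4))
# handle: height 0.045..0.055 region near
X=P[...,0];Y=P[...,1];Z=P[...,2]
m=(Z>.042)&(Z<.06)&(abs(Y+.24)<.06)&(X>.35)&(X<.6)&(p.sum(2)<200)
q=np.argwhere(m);print(len(q));w=P[m];c0=w.mean(0);u,s,vt=np.linalg.svd(w[:,:2]-c0[:2]);pr=(w[:,:2]-c0[:2])@vt[0];print(c0,vt[0],pr.min(),pr.max())
m=(Z>.033)&(Z<.046)&(abs(Y-.04)<.09)&(X>.45)&(X<.7)
r_=cv2.minAreaRect(np.argwhere(m)[:,::-1].astype(np.float32));print('plate',r_,ray(K,T,cv2.boxPoints(r_),.04).round(3))
a=p[60:270,330:470,::-1];cv2.imwrite('pics/crop1.png',cv2.resize(a,None,fx=2.8,fy=2.8,interpolation=cv2.INTER_CUBIC))
```

```text
floor [0.583 0.189 0.004]
whorl [0.611 0.231 0.015]
plate [0.594 0.047 0.045]
table [ 0.426 -0.078  0.003]
handle [ 0.543 -0.247  0.049]
handle2 [ 0.494 -0.253  0.05 ]
blade [ 0.618 -0.236  0.012]
bladetip [ 0.649 -0.234  0.009]
rest2 [ 0.68  -0.328  0.006]
orange [464  54  22  20 136] [473.49264706  61.91911765] [[ 0.8986 -0.429   0.009 ]]
orange [500  55  22  19 115] [510.79130435  64.54782609] [[ 0.8933 -0.5117  0.009 ]]
orange [541  56  15   9  35] [548.62857143  59.54285714] [[ 0.9052 -0.5966  0.009 ]]
orange [537  61  18  14  63] [545.65079365  68.11111111] [[ 0.8858 -0.5891  0.009 ]]
orange [476  88  11  16  57] [481.73684211  96.68421053] [[ 0.8209 -0.4447  0.009 ]]
orange [538  89  21  21 108] [547.26851852 100.76851852] [[ 0.8126 -0.5895  0.009 ]]
orange [465  91  23  19 128] [473.1796875 101.6796875] [[ 0.8097 -0.4254  0.009 ]]
orange [501  90  22  20 133] [509.52631579 101.5037594 ] [[ 0.8105 -0.5057  0.009 ]]
orange [430 162   8  16  32] [432.84375 169.09375] [[ 0.6615 -0.3329  0.009 ]]
orange [162 175  24  23 403] [173.68486352 185.65260546] [[0.6256 0.2206 0.009 ]]
455
[ 0.52395802 -0.25050998  0.04946731] [-0.99050765 -0.13745761] -0.060943184082618194 0.05906669611890626
plate ((268.1615295410156, 180.79232788085938), (68.09506225585938, 58.66843032836914), 82.87498474121094) [[ 0.694  0.089  0.04 ]
 [ 0.71  -0.031  0.04 ]
 [ 0.57  -0.047  0.04 ]
 [ 0.555  0.071  0.04 ]]
```

View pics/crop1.png

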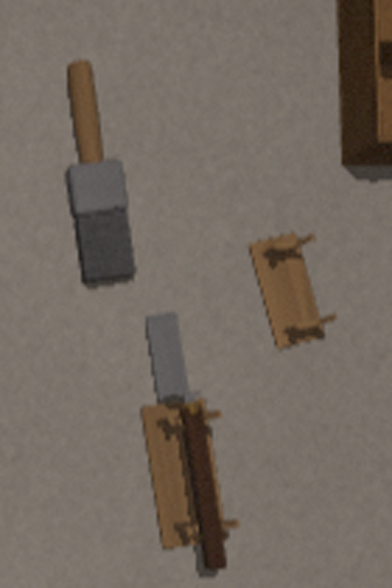

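Of the two rests, the one under the spatula has a base of about 107 mm against about 75 mm for the other, so it is the larger one and the one meant. The dark brown spatula is the right tool: its yaw is +7.9° and its length fits.

```bash
cat >> h.py <<'E'
def go(x,y,z,yaw):
    o=r.get_obs();R0=R.from_rotvec(o['orientation'])
    c,s=np.cos(yaw),np.sin(yaw);Rt=R.from_matrix(np.array([[c,s,0],[s,-c,0],[0,0,-1]]))
    print('t',round(o['clock'],2),'shift mm',(R0.inv().apply(np.array([x,y,z])-o['tcp_pos'])*1e3).round(2),'turn',(R0.inv()*Rt).as_rotvec().round(4),'F',o['contact_force'].round(2),'w',round(o['grip_width']*1e3,1))
def pose():
    o=r.get_obs();M=R.from_rotvec(o['orientation']).as_matrix()
    print('tcp',(o['tcp_pos']*1e3).round(2),'yaw',round(np.arctan2(M[1,0],M[0,0]),4),'z',M[:,2].round(4),'F',o['contact_force'].round(2),'M',o['moment'].round(2),'w',round(o['grip_width']*1e3,1),'t',round(o['clock'],2));return o
E
python3 -c "
from h import *
go(.62,.13,.2,.13)"
```

```text
t 0.1 shift mm [-502.92 -289.3    30.96] turn [-5.0000e-04  2.2000e-03  2.5648e+00] F [1.13 0.58 0.29] w 85.5
```

>>> play_rows(deltas=[[85,[-503,-289,31],[0,0.002,2.565]],[85,[-503,-289,31],[0,0.002,2.565]],[85,[-503,-289,31],[0,0.002,2.565]],[85,[-503,-289,31],[0,0.002,2.565]],[85,[-503,-289,31],[0,0.002,2.565]],[85,[-503,-289,31],[0,0.002,2.565]],[85,[-503,-289,31],[0,0.002,2.565]],[85,[-503,-289,31],[0,0.002,2.565]]], squeeze=50)

```text
clock: 1.1
tcp_pos: [0.5749, 0.1955, 0.2041]
orientation: [-2.602, -1.76, 0.001]
contact_force: [0.4, 0.2, -0.0]
grip_width: 0.0849
```

```bash
python3 -c "
from h import *
pose();go(.62,.13,.2,.13)"
```

```text
tcp [574.87 195.5  204.12] yaw 1.189 z [-4.e-04 -1.e-04 -1.e+00] F [ 0.44  0.21 -0.04] M [ 0.   -0.   -0.02] w 84.9 t 1.1
t 1.1 shift mm [-43.97  66.28   4.11] turn [-2.000e-04  4.000e-04  1.059e+00] F [ 0.44  0.21 -0.04] w 84.9
```

>>> play_rows(deltas=[[85,[-44,66,4],[0,0,1.059]],[85,[-44,66,4],[0,0,1.059]],[85,[-44,66,4],[0,0,1.059]],[85,[-44,66,4],[0,0,1.059]],[85,[-44,66,4],[0,0,1.059]],[85,[-44,66,4],[0,0,1.059]],[85,[-44,66,4],[0,0,1.059]]])

```text
clock: 1.98
tcp_pos: [0.6194, 0.1303, 0.1996]
orientation: [3.134, 0.206, -0.002]
contact_force: [-0.1, 1.4, 0.5]
grip_width: 0.0848
```

```bash
python3 -c "
from h import *
o=pose();p,d=save('wrist','w1');np.savez('pics/w1o.npz',**{k:np.array(v) for k,v in o.items()})
cv2.imwrite('pics/w1v.png',cv2.resize(p[:,:,::-1],(800,600),interpolation=cv2.INTER_CUBIC))"
```

```text
tcp [619.39 130.29 199.59] yaw 0.1315 z [-1.3e-03 -7.0e-04 -1.0e+00] F [-0.09  1.37  0.49] M [ 0.04 -0.01  0.06] w 84.8 t 1.98
```

View pics/w1v.png

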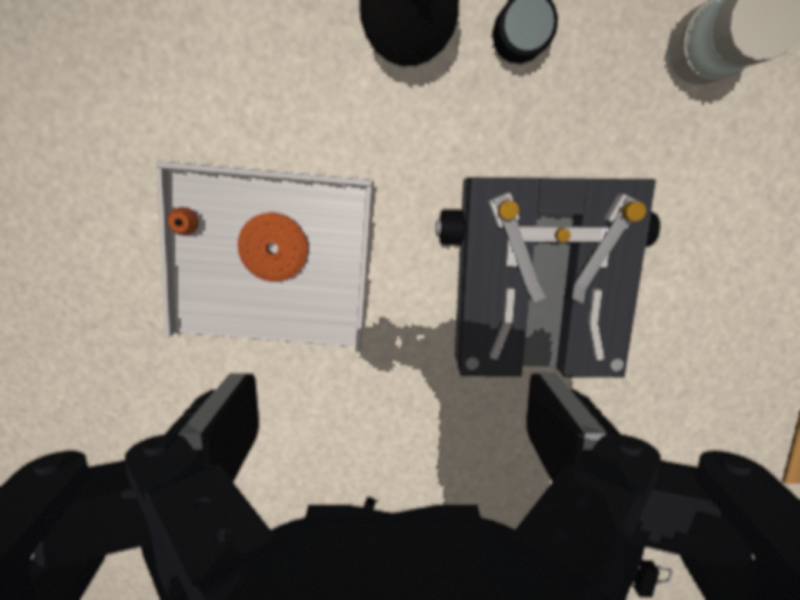

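Wrist view (800×600): the tray has walls at the top, left and right, so its back wall is at the top, from (165,168) to (370,183). The whorl is at (273,247) and the bead at (182,221). The stage plate spans (465..655, 178..377), with the slot around x≈545 and the clips pointing down-inward.

Run:
```python
from h import *
f=np.load('pics/w1.npz');p,d=f['p'],f['d'];o={k:v for k,v in np.load('pics/w1o.npz').items()}
K,T=cam('wrist',o);P=cloud(K,T,d);Z=P[...,2]
def C(u,v):return P[int(v*.7),int(u*.7)].round(4)
print('table',C(400,250),'floor',C(330,300),'plate',C(490,320),C(620,250),'whorl',C(255,260))
h=cv2.cvtColor(p,cv2.COLOR_RGB2HSV)
m=cv2.inRange(h,(2,150,90),(14,255,255))
n,l,s,c=cv2.connectedComponentsWithStats(m)
for i in range(1,n):
    if s[i,4]>200:
        ct=cv2.findContours((l==i).astype('u1'),cv2.RETR_EXTERNAL,cv2.CHAIN_APPROX_NONE)[0][0][:,0].astype(np.float32)
        w=ray(K,T,ct,.0075);e=cv2.minEnclosingCircle(w[:,:2].astype(np.float32));el=cv2.fitEllipse((w[:,:2]*1e3).astype(np.float32));print('orange',s[i],e,el)
# plate
dz=Z-np.median(Z[200:260,380:420]) if 0 else Z
X,Y=P[...,0],P[...,1]
m=((Z>.034)&(Z<.05)&(abs(Y-.02)<.1)&(X>.52)&(X<.73)).astype('u1')
m=cv2.morphologyEx(m,cv2.MORPH_OPEN,np.ones((3,3)))
n,l,s,c=cv2.connectedComponentsWithStats(m);i=1+s[1:,4].argmax()
w=ray(K,T,np.argwhere(l==i)[:,::-1],.04)[:,:2]*1e3
R_=cv2.minAreaRect(w.astype(np.float32));print('plate',R_,cv2.boxPoints(R_))
# slot: in plate frame rows, find depth below .035 
yaw=.13
for vv in (330,345,360):
    row=Z[int(vv*.7),int(470*.7):int(620*.7)];k=np.where((row<.034)&(row>.01))[0]+int(470*.7)
    if len(k): print('slot',vv,k.min(),k.max(),ray(K,T,[(k.min()-.5,int(vv*.7)),(k.max()+.5,int(vv*.7))],.04).round(4).tolist())
# tray wall tops
m=((Z>.010)&(Z<.022)&(Y>.13)&(X>.5)&(X<.75)&(h[...,1]<80)).astype('u1')
ct=np.argwhere(m)[:,::-1];w=ray(K,T,ct,.015)[:,:2]*1e3
Rr=cv2.minAreaRect(w.astype(np.float32));print('tray walls',Rr,cv2.boxPoints(Rr))
# floor region
m=((Z<.009)&(Z>-.003)&(h[...,1]<25)&(Y>.13)&(X>.5)&(X<.72)).astype('u1')
n,l,s,c=cv2.connectedComponentsWithStats(m);i=1+s[1:,4].argmax();print(s[i]);
print('sat floor/table',h[210,231],h[175,280])
cv2.imwrite('pics/w1c.png',cv2.resize(p[100:280,100:480,::-1],None,fx=2.1,fy=2.1,interpolation=cv2.INTER_CUBIC))
```

```text
table [0.6342 0.1258 0.0011] floor [0.5889 0.1754 0.0047] plate [0.5999 0.0584 0.0418] [ 0.6596 -0.0192  0.0408] whorl [0.6142 0.2321 0.0116]
orange [118 146  19  17 225] ((0.6353570222854614, 0.2867699861526489), 0.010486947372555733) ((636.1234741210938, 288.1183166503906), (15.626497268676758, 19.70494270324707), 38.13798141479492)
orange [ 167  150   48   46 1665] ((0.6248710751533508, 0.22031615674495697), 0.02521987073123455) ((624.8594970703125, 220.35232543945312), (48.358802795410156, 49.46177291870117), 3.956427574157715)
plate ((630.973388671875, 21.230438232421875), (140.02317810058594, 121.18923950195312), 6.998294353485107) [[554.1006    72.843414]
 [568.8662   -47.442936]
 [707.8462   -30.382538]
 [693.08057   89.90381 ]]
slot 330 369 395 [[0.5965, 0.0312, 0.04], [0.6001, 0.0041, 0.04]]
slot 345 367 393 [[0.5847, 0.0307, 0.04], [0.5883, 0.0034, 0.04]]
slot 360 367 392 [[0.5739, 0.0284, 0.04], [0.5774, 0.0019, 0.04]]
tray walls ((614.3755493164062, 224.31039428710938), (128.64208984375, 150.13832092285156), 2.66032338142395) [[546.6395  296.3132 ]
 [553.60815 146.3367 ]
 [682.1116  152.30759]
 [675.14294 302.2841 ]]
[  116   118   141   125 12555]
sat floor/table [ 14  15 193] [ 17  38 207]
```

View pics/w1c.png

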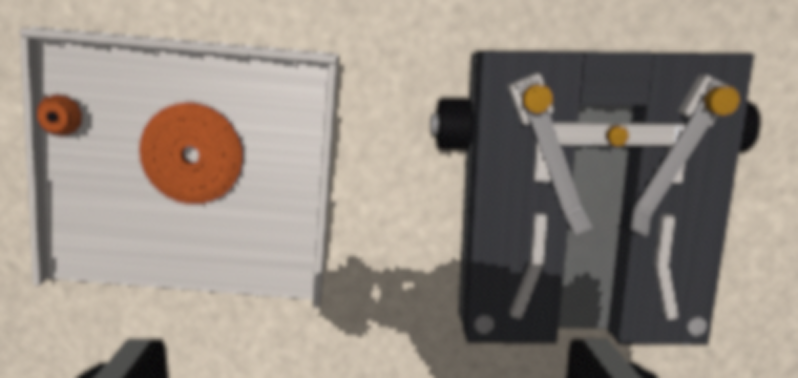

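```bash
python3 -c "
from h import *
go(.535,-.249,.2,.135)"
```

```text
t 2.02 shift mm [-1.3395e+02  3.6468e+02 -1.0000e-02] turn [ 0.0004  0.0012 -0.002 ] F [ 0.42 -0.06  0.58] w 85.3
```

>>> play_rows(deltas=[[85,[-134,365,0],[0,0.001,-0.002]],[85,[-134,365,0],[0,0.001,-0.002]],[85,[-134,365,0],[0,0.001,-0.002]],[85,[-134,365,0],[0,0.001,-0.002]],[85,[-134,365,0],[0,0.001,-0.002]],[85,[-134,365,0],[0,0.001,-0.002]],[85,[-134,365,0],[0,0.001,-0.002]],[85,[-134,365,0],[0,0.001,-0.002]]])

```text
clock: 3.02
tcp_pos: [0.5347, -0.25, 0.2]
orientation: [3.134, 0.211, -0.0]
contact_force: [-0.2, 0.2, 0.1]
grip_width: 0.0846
```

Run:
```python
from h import *
o=pose();p,d=save('wrist','w2');np.savez('pics/w2o.npz',**{k:np.array(v) for k,v in o.items()})
K,T=cam('wrist',o);P=cloud(K,T,d);X,Y,Z=np.moveaxis(P,2,0);g=p.astype(int).sum(2)
m=((Z>.043)&(Z<.056)&(abs(Y+.25)<.05)&(X>.43)&(X<.63)&(g<260)).astype('u1')
m=cv2.morphologyEx(m,cv2.MORPH_OPEN,np.ones((3,3)));n,l,s,c=cv2.connectedComponentsWithStats(m);i=1+s[1:,4].argmax();print(s[1:])
w=ray(K,T,np.argwhere(l==i)[:,::-1],.05)[:,:2]*1e3
Rr=cv2.minAreaRect(w.astype(np.float32));print('handle',Rr,cv2.boxPoints(Rr),np.median(Z[l==i]))
h=cv2.cvtColor(p,cv2.COLOR_RGB2HSV)
m=((Z>.004)&(Z<.02)&(abs(Y+.235)<.03)&(X>.59)&(X<.67)).astype('u1')
n,l,s,c=cv2.connectedComponentsWithStats(m);i=1+s[1:,4].argmax();
w=ray(K,T,np.argwhere(l==i)[:,::-1],.0095)[:,:2]*1e3
Rr=cv2.minAreaRect(w.astype(np.float32));print('blade',Rr,cv2.boxPoints(Rr),np.median(Z[l==i]))
cv2.imwrite('pics/w2v.png',cv2.resize(p[60:300,180:460,::-1],None,fx=2.4,fy=2.4,interpolation=cv2.INTER_CUBIC))
```

```text
tcp [ 534.67 -250.03  200.01] yaw 0.1342 z [-0.e+00 -1.e-04 -1.e+00] F [-0.18  0.23  0.12] M [-0.   -0.01  0.02] w 84.6 t 3.02
[[ 267  144   16  122 1727]
 [ 258  153    5    5   24]
 [ 286  233    9   10   69]
 [ 255  234    9    9   64]]
handle ((525.1470336914062, -251.7196502685547), (119.49671173095703, 14.20834732055664), 8.08217716217041) [[ 464.99335 -253.08626]
 [ 466.9909  -267.15347]
 [ 585.3007  -250.35304]
 [ 583.30316 -236.28583]] 0.051010057839485146
blade ((623.2116088867188, -237.7589111328125), (65.09424591064453, 23.670114517211914), 7.118926048278809) [[ 589.44867 -230.04863]
 [ 592.38214 -253.53627]
 [ 656.97455 -245.4692 ]
 [ 654.0411  -221.98155]] 0.010679190689556195
```

View pics/w2v.png

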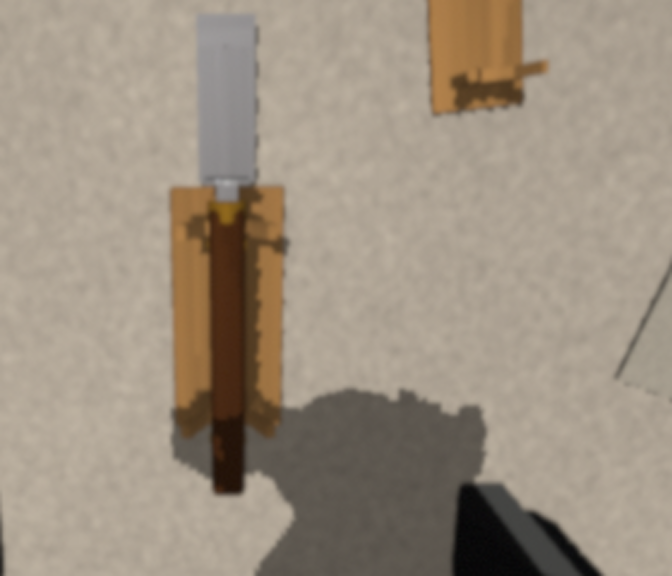

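The crop confirms the brown spatula and the larger rest. The handle measures 119.5×14.2 mm (given 120×14) at 51 mm top height, and the yaw is 0.139. rest_grip ≈ (535, −250.3).

```bash
python3 -c "
from h import *
go(.535,-.2503,.0245,.139)"
```

```text
t 3.08 shift mm [ -0.64   2.14 175.24] turn [-0.0007  0.0002 -0.0023] F [ 0.24  0.39 -0.43] w 84.8
```

>>> play_rows(deltas=[[85,[-0.6,2,50],[0,0,-0.002]],[85,[-0.6,2,100],[0,0,-0.002]],[85,[-0.6,2,140],[0,0,-0.002]],[85,[-0.6,2,165],[0,0,-0.002]],[85,[-0.6,2,175],[0,0,-0.002]],[85,[-0.6,2,175.2],[0,0,-0.002]]])

```text
clock: 3.82
tcp_pos: [0.5356, -0.2487, 0.0244]
orientation: [-3.132, -0.221, 0.001]
contact_force: [0.2, -1.1, -0.6]
grip_width: 0.0849
```

```bash
python3 -c "
from h import *
pose();go(.535,-.2503,.0245,.139)"
```

```text
tcp [ 535.59 -248.75   24.36] yaw 0.1411 z [-7.0e-04  1.4e-03 -1.0e+00] F [ 0.17 -1.09 -0.56] M [-0.02 -0.   -0.02] w 84.9 t 3.83
t 3.83 shift mm [-0.8   1.46 -0.15] turn [-0.0015  0.0005  0.0021] F [ 0.17 -1.09 -0.56] w 84.9
```

>>> play_rows(deltas=[[40,[-0.8,1.4,0],[0,0,0.002]],[0,[-0.8,1.4,0],[0,0,0.002]],[0,[-0.8,1.4,0],[0,0,0.002]],[0,[-0.8,1.4,0],[0,0,0.002]],[0,[-0.8,1.4,0],[0,0,0.002]],[0,[-0.8,1.4,0],[0,0,0.002]]], squeeze=60)

```text
clock: 4.58
tcp_pos: [0.5353, -0.2504, 0.0248]
orientation: [-3.133, -0.218, -0.0]
contact_force: [-1.0, 1.2, 5.7]
grip_width: 0.0126
```

```bash
python3 -c "
from h import *
pose()
for i in range(4): r.grab_frame('top');pose()"
```

```text
tcp [ 535.28 -250.37   24.83] yaw 0.1391 z [-0.      0.0014 -1.    ] F [-1.03  1.16  5.68] M [ 0.19  0.25 -0.  ] w 12.6 t 4.58
tcp [ 535.28 -250.36   24.84] yaw 0.1391 z [ 0.      0.0014 -1.    ] F [-0.44  0.84  5.82] M [0.14 0.22 0.05] w 12.8 t 4.62
tcp [ 535.28 -250.34   24.83] yaw 0.1391 z [-0.      0.0014 -1.    ] F [-1.19  0.82  5.97] M [0.2  0.2  0.03] w 12.6 t 4.67
tcp [ 535.29 -250.35   24.83] yaw 0.1391 z [ 0.      0.0014 -1.    ] F [-0.54  1.68  6.58] M [0.2  0.15 0.04] w 12.9 t 4.72
tcp [ 535.25 -250.34   24.82] yaw 0.1391 z [-0.      0.0015 -1.    ] F [-0.16  1.24  6.46] M [0.14 0.17 0.06] w 12.8 t 4.78
```

>>> play_rows(deltas=[[0,[0,0,-10],[0,0,0]],[0,[0,0,-35],[0,0,0]],[0,[0,0,-75],[0,0,0]],[0,[0,0,-115],[0,0,0]],[0,[0,0,-115],[0,0,0]],[0,[0,0,-115],[0,0,0]]])

```text
clock: 5.52
tcp_pos: [0.5349, -0.25, 0.1394]
orientation: [-3.132, -0.219, 0.001]
contact_force: [-0.2, 0.0, -0.7]
grip_width: 0.0131
```

Run:
```python
from h import *
o=pose();p,d=save('wrist','w3');pose();go(.4561,.2126,.14,.0464)
K,T=cam('wrist',o);P=cloud(K,T,d)
M=R.from_rotvec(o['orientation']).as_matrix();L=(P-o['tcp_pos'])@M # tool coords
m=((abs(L[...,1])<.03)&(L[...,0]>.062)&(L[...,0]<.15)&(abs(L[...,2]-.0155)<.008)).astype('u1')
n,l,s,c=cv2.connectedComponentsWithStats(m);i=1+s[1:,4].argmax();print(s[i],np.median(L[...,2][l==i]))
bz=o['tcp_pos'][2]-.0168+.0012
w=(ray(K,T,np.argwhere(l==i)[:,::-1],bz)-o['tcp_pos'])@M*1e3
Rr=cv2.minAreaRect(w[:,:2].astype(np.float32));print(Rr,cv2.boxPoints(Rr))
for lo in (80,95,110): 
    q=L[(l==i)&(abs(L[...,0]*1e3-lo)<5)];print(lo,q.mean(0))
```

```text
tcp [ 534.9  -250.02  139.44] yaw 0.1393 z [-6.e-04  2.e-03 -1.e+00] F [-0.16  0.01 -0.66] M [-0.01  0.02 -0.03] w 13.1 t 5.53
tcp [ 534.58 -249.89  138.88] yaw 0.1393 z [-0.0017  0.0022 -1.    ] F [ 0.49  0.4  -0.59] M [-0.02  0.03  0.03] w 12.9 t 5.58
t 5.58 shift mm [-1.3490e+01 -4.6891e+02  5.0000e-02] turn [-0.0024  0.0015  0.0929] F [ 0.49  0.4  -0.59] w 12.9
[ 247    0   55  136 7085] 0.014366346790029573
((91.00382995605469, -0.1083688735961914), (24.189430236816406, 57.77260208129883), 89.89836120605469) [[ 62.09612  -12.151823]
 [119.86864  -12.254307]
 [119.911545  11.935085]
 [ 62.139023  12.037569]]
80 [ 0.07995784 -0.00013312  0.01431909]
95 [ 9.50574098e-02 -9.42029839e-05  1.43098900e-02]
110 [ 0.11006306 -0.00014256  0.0143971 ]
```

>>> play_rows(deltas=[[0,[-2,-40,0],[0,0,0.01]],[0,[-4,-100,0],[0,0,0.03]],[0,[-6,-160,0],[0,0,0.04]],[0,[-8,-220,0],[0,0,0.05]],[0,[-10,-280,0],[0,0,0.06]],[0,[-12,-340,0],[0,0,0.07]],[0,[-13,-400,0],[-0.002,0.002,0.08]],[0,[-13.5,-440,0],[-0.002,0.0015,0.093]]])

```text
clock: 6.58
tcp_pos: [0.4584, 0.1868, 0.1389]
orientation: [3.14, 0.077, -0.003]
contact_force: [-0.4, -0.8, 0.0]
grip_width: 0.0129
```

>>> play_rows(deltas=[[0,[-2,-25,0],[0,0,0]],[0,[-2,-28,20],[0,0,0]],[0,[-2,-28,50],[0,0,0]],[0,[-2,-28,75],[0,0,0]],[0,[-2,-28,75],[0,0,0]]])

```text
clock: 7.2
tcp_pos: [0.4529, 0.2133, 0.0617]
orientation: [3.137, 0.077, -0.01]
contact_force: [0.2, -0.4, 0.4]
grip_width: 0.0127
```

```bash
python3 -c "
from h import *
pose();go(.4561,.2126,.025,.0464)"
```

```text
tcp [452.93 213.3   61.74] yaw 0.0488 z [-0.0064 -0.0042 -1.    ] F [ 0.18 -0.43  0.39] M [-0.06 -0.   -0.03] w 12.7 t 7.2
t 7.2 shift mm [ 3.37  0.71 36.72] turn [0.0039 0.0066 0.0024] F [ 0.18 -0.43  0.39] w 12.7
```

>>> play_rows(deltas=[[0,[3.4,0.7,12],[0.004,0.0065,0.002]],[0,[3.4,0.7,24],[0.004,0.0065,0.002]],[0,[3.4,0.7,33],[0.004,0.0065,0.002]],[0,[3.4,0.7,36],[0.004,0.0065,0.002]],[0,[3.4,0.7,36.7],[0.004,0.0065,0.002]],[0,[3.4,0.7,36.7],[0.004,0.0065,0.002]]])

```text
clock: 7.95
tcp_pos: [0.4563, 0.2128, 0.0253]
orientation: [-3.14, -0.074, -0.001]
contact_force: [-0.7, -0.4, -0.5]
grip_width: 0.0128
```

Run:
```python
from h import *
o=pose();p,d=save('wrist','w4');pose();go(.4561,.2126,.0205,.0464)
K,T=cam('wrist',o);h=cv2.cvtColor(p,cv2.COLOR_RGB2HSV)
m=cv2.inRange(h,(2,150,90),(14,255,255));n,l,s,c=cv2.connectedComponentsWithStats(m)
for i in range(1,n):
    if s[i,4]>200:print(s[i],ray(K,T,c[i],.0095))
cv2.imwrite('pics/w4v.png',p[:,:,::-1])
```

```text
tcp [456.33 212.77  25.25] yaw 0.0468 z [ 3.e-04  4.e-04 -1.e+00] F [-0.7  -0.42 -0.46] M [-0.02  0.03 -0.01] w 12.8 t 7.95
tcp [456.35 212.78  25.29] yaw 0.0468 z [ 4.e-04  5.e-04 -1.e+00] F [-0.51 -1.07 -1.14] M [-0.    0.05 -0.05] w 12.4 t 8.0
t 8.0 shift mm [-0.26  0.17  4.79] turn [-0.0005 -0.0004  0.0004] F [-0.51 -1.07 -1.14] w 12.4
```

View pics/w4v.png

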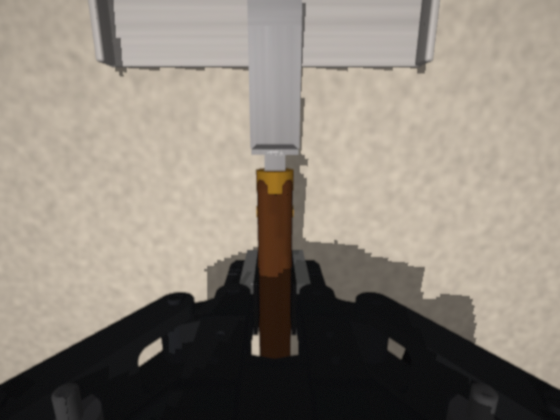

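Wrist image (560×420): the blade (x 248–302) is over the tray's open front edge at v≈67, midway between the side walls (118..425) and aligned with them. Next I lower by feel.

>>> play_rows(deltas=[[0,[0,0,2.5],[0,0,0]],[0,[0,0,4.3],[0,0,0]],[0,[0,0,4.8],[0,0,0]],[0,[0,0,4.8],[0,0,0]]])

```text
clock: 8.5
tcp_pos: [0.4563, 0.2128, 0.0205]
orientation: [-3.14, -0.073, -0.001]
contact_force: [0.3, -0.4, -0.0]
grip_width: 0.0128
```

>>> play_rows(deltas=[[0,[0,0,0.5],[0,0,0]],[0,[0,0,0.5],[0,0,0]]])

```text
clock: 8.75
tcp_pos: [0.4563, 0.2127, 0.0199]
orientation: [-3.14, -0.073, -0.001]
contact_force: [0.0, -0.2, -0.0]
grip_width: 0.0126
```

```bash
python3 -c "
from h import *
pose()"
```

```text
tcp [456.33 212.73  19.93] yaw 0.0467 z [ 3.e-04  4.e-04 -1.e+00] F [ 0.02 -0.21 -0.03] M [-0.01  0.02  0.  ] w 12.6 t 8.75
```

>>> play_rows(deltas=[[0,[0,0,0.5],[0,0,0]],[0,[0,0,0.5],[0,0,0]]])

```text
clock: 9.0
tcp_pos: [0.4563, 0.2128, 0.0195]
orientation: [-3.14, -0.073, -0.0]
contact_force: [-0.7, -0.9, 0.2]
grip_width: 0.0127
```

```bash
python3 -c "
from h import *
for i in range(4): pose();r.grab_frame('top')"
```

```text
tcp [456.31 212.76  19.47] yaw 0.0467 z [ 3.e-04  5.e-04 -1.e+00] F [-0.74 -0.9   0.25] M [-0.02  0.09  0.03] w 12.7 t 9.0
tcp [456.32 212.77  19.49] yaw 0.0468 z [ 3.e-04  5.e-04 -1.e+00] F [-1.04  0.18  1.17] M [-0.09  0.05 -0.01] w 12.9 t 9.05
tcp [456.31 212.74  19.48] yaw 0.0467 z [ 3.e-04  5.e-04 -1.e+00] F [-0.7   0.29  1.16] M [ 0.    0.   -0.01] w 12.7 t 9.1
tcp [456.33 212.77  19.49] yaw 0.0467 z [ 3.e-04  5.e-04 -1.e+00] F [-0.83 -0.6   0.51] M [-0.01  0.04  0.  ] w 13.5 t 9.15
```

>>> play_rows(deltas=[[0,[5,0,0.4],[0,0,0]],[0,[12,0,0.4],[0,0,0]],[0,[18,0,0.4],[0,0,0]],[0,[24,0,0.4],[0,0,0]],[0,[30,0,0.4],[0,0,0]],[0,[35,0,0.4],[0,0,0]],[0,[39,0,0.4],[0,0,0]],[0,[40,0,0.4],[0,0,0]]])

```text
clock: 10.2
tcp_pos: [0.4963, 0.2146, 0.0192]
orientation: [-3.14, -0.073, 0.001]
contact_force: [-4.5, 0.3, 7.9]
grip_width: 0.0129
```

```bash
python3 -c "
from h import *
o=pose();p,d=save('wrist','w5');q,_=save('top','top5');pose()
K,T=cam('top');h=cv2.cvtColor(q,cv2.COLOR_RGB2HSV)
m=cv2.inRange(h,(2,110,90),(14,255,255));n,l,s,c=cv2.connectedComponentsWithStats(m)
for i in range(1,n):
    if s[i,4]>20 and c[i][0]<250:print(s[i],ray(K,T,c[i],.009))
"
```

```text
tcp [496.26 214.62  19.2 ] yaw 0.0467 z [-6.e-04  6.e-04 -1.e+00] F [-4.53  0.32  7.94] M [-0.04  0.69 -0.02] w 12.9 t 10.2
tcp [496.35 214.64  19.23] yaw 0.0467 z [-3.e-04  7.e-04 -1.e+00] F [-2.37  0.39  6.82] M [-0.01  0.52  0.02] w 12.7 t 10.3
[162 167  24  23 415] [[0.64251222 0.22081774 0.009     ]]
[139 177   7   7  32] [[0.63767829 0.28744249 0.009     ]]
```

>>> play_rows(deltas=[[0,[0,0,-0.25],[0,0,0]],[0,[0,0,-0.25],[0,0,0]]])

```text
clock: 10.55
tcp_pos: [0.4966, 0.2147, 0.0195]
orientation: [-3.14, -0.073, 0.0]
contact_force: [-2.5, -0.6, 3.2]
grip_width: 0.0128
```

```bash
python3 -c "
from h import *
pose();r.grab_frame('top');pose();go(.5163,.2156,.0194,.0464)"
```

```text
tcp [496.57 214.65  19.52] yaw 0.0467 z [-2.e-04  8.e-04 -1.e+00] F [-2.51 -0.58  3.22] M [ 0.03  0.32 -0.  ] w 12.8 t 10.55
tcp [496.56 214.61  19.5 ] yaw 0.0465 z [-1.e-04  7.e-04 -1.e+00] F [-2.53  0.27  3.01] M [0.02 0.31 0.01] w 13.0 t 10.6
t 10.6 shift mm [19.76 -0.07  0.1 ] turn [-0.0007  0.0001  0.0001] F [-2.53  0.27  3.01] w 13.0
```

>>> play_rows(deltas=[[0,[3,0,-0.05],[0,0,0]],[0,[6,0,-0.05],[0,0,0]],[0,[9,0,-0.05],[0,0,0]],[0,[12,0,-0.05],[0,0,0]]])

```text
clock: 11.1
tcp_pos: [0.5087, 0.2152, 0.0195]
orientation: [-3.14, -0.073, 0.0]
contact_force: [-3.0, -0.8, 4.5]
grip_width: 0.0128
```

```bash
cat > look.py <<'E'
from h import *
pose();q,_=r.grab_frame('top');pose()
K,T=cam('top');h=cv2.cvtColor(q,cv2.COLOR_RGB2HSV)
m=cv2.inRange(h,(2,110,90),(14,255,255));n,l,s,c=cv2.connectedComponentsWithStats(m)
for i in range(1,n):
    if s[i,4]>100 and 120<c[i][0]<350:print(s[i],ray(K,T,c[i],.009).round(4))
E
python3 look.py
```

```text
tcp [508.7  215.18  19.5 ] yaw 0.0466 z [-3.e-04  6.e-04 -1.e+00] F [-2.98 -0.76  4.48] M [-0.05  0.46  0.03] w 12.8 t 11.1
tcp [509.3  215.18  19.6 ] yaw 0.0464 z [ 6.e-04  7.e-04 -1.e+00] F [-2.37 -0.39  4.49] M [ 0.01  0.34 -0.03] w 12.5 t 11.15
[162 163  24  24 422] [[0.6499 0.2213 0.009 ]]
```

>>> play_rows(deltas=[[0,[3,0,-0.1],[0,0,0]],[0,[6,0,-0.1],[0,0,0]],[0,[9,0,-0.1],[0,0,0]],[0,[12,0,-0.1],[0,0,0]]])

```text
clock: 11.65
tcp_pos: [0.5215, 0.2157, 0.0197]
orientation: [-3.14, -0.073, -0.001]
contact_force: [-1.9, 0.0, 2.3]
grip_width: 0.0129
```

```bash
python3 look.py
```

```text
tcp [521.51 215.71  19.65] yaw 0.0464 z [ 6.e-04  6.e-04 -1.e+00] F [-1.94  0.02  2.32] M [-0.06  0.27 -0.03] w 12.9 t 11.65
tcp [522.01 215.74  19.73] yaw 0.0464 z [ 1.3e-03  6.0e-04 -1.0e+00] F [-0.8   0.02  1.39] M [-0.    0.09 -0.03] w 12.8 t 11.7
[162 163  24  23 421] [[0.6501 0.2214 0.009 ]]
```

>>> play_rows(deltas=[[0,[3,0,0.1],[0,0,0]],[0,[6,0,0.1],[0,0,0]],[0,[9,0,0.1],[0,0,0]],[0,[12,0,0.1],[0,0,0]],[0,[15,0,0.1],[0,0,0]]])

```text
clock: 12.32
tcp_pos: [0.5371, 0.2165, 0.0196]
orientation: [-3.14, -0.073, -0.002]
contact_force: [-1.9, 0.0, 3.3]
grip_width: 0.013
```

```bash
python3 look.py
```

```text
tcp [537.14 216.47  19.64] yaw 0.0464 z [ 1.2e-03  6.0e-04 -1.0e+00] F [-1.9   0.02  3.29] M [-0.01  0.33 -0.04] w 13.0 t 12.32
tcp [537.69 216.48  19.73] yaw 0.0463 z [ 1.9e-03  7.0e-04 -1.0e+00] F [-0.75  0.35  0.71] M [-0.03  0.19  0.01] w 12.9 t 12.38
[162 163  24  23 420] [[0.6502 0.2215 0.009 ]]
```

>>> play_rows(deltas=[[0,[3,0,0.1],[0,-0.001,0]],[0,[5.5,0,0.1],[0,-0.0015,0]],[0,[8,0,0.1],[0,-0.0015,0]],[0,[10,0,0.1],[0,-0.0015,0]]])

```text
clock: 12.88
tcp_pos: [0.5479, 0.217, 0.0196]
orientation: [-3.14, -0.073, -0.001]
contact_force: [-2.7, -0.9, 3.1]
grip_width: 0.013
```

```bash
python3 look.py
```

```text
tcp [547.88 216.97  19.63] yaw 0.0463 z [ 5.e-04  6.e-04 -1.e+00] F [-2.74 -0.94  3.09] M [-0.    0.41 -0.02] w 13.0 t 12.88
tcp [548.2  216.94  19.68] yaw 0.0462 z [ 1.e-03  6.e-04 -1.e+00] F [-0.6   0.15  2.4 ] M [0.01 0.19 0.03] w 12.7 t 12.93
[162 163  24  23 426] [[0.6502 0.2216 0.009 ]]
```

>>> play_rows(deltas=[[0,[-0.5,0,-1],[0,0,0]],[0,[-0.5,0,-3],[0,0,0]],[0,[-1,0,-6],[0,0,0]],[0,[-1.5,0,-10],[0,0,0]],[0,[-2,0,-14],[0,0,0]],[0,[-2.5,0,-18],[0,0,0]],[0,[-3,0,-21],[0,0,0]],[0,[-3,0,-22],[0,0,0]]])

```text
clock: 13.92
tcp_pos: [0.5452, 0.2168, 0.0419]
orientation: [-3.14, -0.073, -0.002]
contact_force: [0.1, -0.8, -1.8]
grip_width: 0.0133
```

```bash
cat > look2.py <<'E'
from h import *
import sys
o=pose();p,d=save('wrist',sys.argv[1]);K,T=cam('wrist',o);P=cloud(K,T,d);M=R.from_rotvec(o['orientation']).as_matrix();L=(P-o['tcp_pos'])@M
h=cv2.cvtColor(p,cv2.COLOR_RGB2HSV);m=cv2.inRange(h,(2,150,60),(12,255,255));m[:, :150]=0;m[:,410:]=0
n,l,s,c=cv2.connectedComponentsWithStats(m)
for i in range(1,n):
    if s[i,4]>150:
        q=L[l==i];print(s[i],'tool coords min',q.min(0).round(4),'max',q.max(0).round(4),'med z',np.median(q[:,2]).round(4))
        b=q[:,:2];A=np.c_[q[:,0],q[:,1],np.ones(len(q))];print('tilt',np.linalg.lstsq(A,q[:,2],rcond=None)[0].round(3))
E
python3 look.py; python3 look2.py w6
```

```text
tcp [545.22 216.84  41.93] yaw 0.0463 z [ 1.2e-03  7.0e-04 -1.0e+00] F [ 0.07 -0.84 -1.81] M [0.04 0.06 0.01] w 13.3 t 13.93
tcp [545.23 216.86  41.91] yaw 0.0463 z [ 1.1e-03  7.0e-04 -1.0e+00] F [ 0.25 -0.11 -1.06] M [ 0.01  0.04 -0.04] w 13.1 t 13.97
[159 163  25  24 448] [[0.6502 0.2272 0.009 ]]
tcp [545.23 216.86  41.91] yaw 0.0463 z [ 1.1e-03  7.0e-04 -1.0e+00] F [ 0.25 -0.11 -1.06] M [ 0.01  0.04 -0.04] w 13.1 t 13.97
[ 216    0  117  106 9997] tool coords min [ 0.067  -0.0253 -0.1437] max [0.1178 0.0252 0.0117] med z 0.0067
tilt [ 0.168  0.001 -0.01 ]
[150  48  19  42 620] tool coords min [ 0.067  -0.0622 -0.1437] max [ 1.03e-01 -1.00e-04  3.04e-02] med z 0.0246
tilt [ 0.377 -2.119 -0.131]
[ 258  181   34   97 2606] tool coords min [ 0.0071 -0.0067 -0.1437] max [ 0.067   0.0066 -0.0231] med z -0.0261
tilt [-0.158  0.015 -0.022]
```

View pics/w6.png

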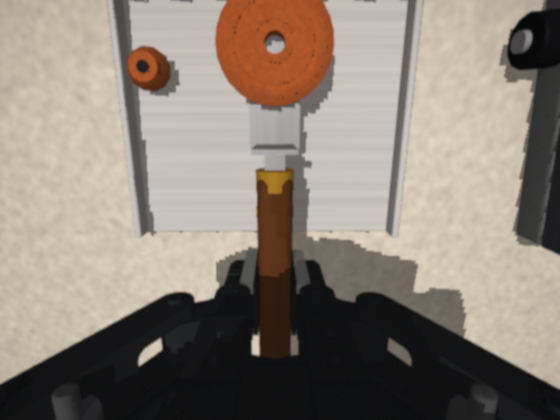

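Wrist image: the whorl lies centred on the blade, with its hole at (275,43), clear of the tray. The bead at (149,68) is untouched.

>>> play_rows(deltas=[[0,[-1,0,-2],[0,0,0]],[0,[-3,0,-5],[0,0,0]],[0,[-7,0,-10],[0,0,0]],[0,[-12,0,-16],[0,0,0]],[0,[-18,0,-22],[0,0,0]],[0,[-23,0,-28],[0,0,0]],[0,[-26,0,-32],[0,0,0]],[0,[-27,0,-34],[0,0,0]]])

```text
clock: 15.02
tcp_pos: [0.5181, 0.2157, 0.0761]
orientation: [-3.14, -0.073, -0.002]
contact_force: [-0.6, -0.6, -0.8]
grip_width: 0.0129
```

```bash
python3 look.py
python3 - <<'E'
from h import *
go(.487,.0035,.075,.1222)
f=np.load('pics/w6.npz');p=f['p'];h=cv2.cvtColor(p,cv2.COLOR_RGB2HSV)
K=np.array(r.camera_model('wrist')['mtx']);T=np.array(r.camera_model('wrist')['T_tool_cam'])
m=cv2.inRange(h,(2,150,60),(12,255,255))[:120,200:350]
ct=max(cv2.findContours(m,cv2.RETR_EXTERNAL,cv2.CHAIN_APPROX_NONE)[0],key=len)[:,0]+[200,0]
ct=ct[(ct[:,1]>40)]
w=ray(K,T,ct,.0168-1.5e-3-.004)*1e3   # tool coords, plane z at mid-height
A=np.c_[2*w[:,:2],np.ones(len(w))];x=np.linalg.lstsq(A,(w[:,:2]**2).sum(1),rcond=None)[0];print('centre tool',x[:2],'rad',np.sqrt(x[2]+x[0]**2+x[1]**2))
E
```

```text
tcp [518.07 215.68  76.09] yaw 0.0464 z [ 0.0013  0.001  -1.    ] F [-0.61 -0.59 -0.8 ] M [-0.03  0.06 -0.  ] w 12.9 t 15.03
tcp [518.17 215.66  76.16] yaw 0.0463 z [ 0.0014  0.001  -1.    ] F [-0.54 -0.53 -0.98] M [-0.02  0.03  0.  ] w 13.0 t 15.07
[154 173  26  25 479] [[0.627  0.2359 0.009 ]]
t 15.07 shift mm [-40.97 210.49   0.9 ] turn [-0.0009 -0.0014 -0.0759] F [-0.54 -0.53 -0.98] w 13.0
centre tool [101.45660623   0.13119206] rad 25.446362342527365
```

>>> play_rows(deltas=[[0,[-1,3,0],[0,0,-0.001]],[0,[-2,9,0],[0,0,-0.003]],[0,[-4,18,0],[0,0,-0.006]],[0,[-6,30,0],[0,0,-0.011]],[0,[-9,44,0],[0,0,-0.016]],[0,[-12,59,0],[0,0,-0.021]],[0,[-15,74,0],[0,0,-0.026]],[0,[-18,88,0],[0,0,-0.031]]])

```text
clock: 16.08
tcp_pos: [0.5041, 0.1257, 0.0761]
orientation: [-3.138, -0.121, -0.002]
contact_force: [0.3, 0.5, -0.9]
grip_width: 0.013
```

```bash
python3 -c "
from h import *
pose();go(.487,.0035,.075,.1222)"
```

```text
tcp [504.06 125.7   76.09] yaw 0.0772 z [ 0.0014  0.001  -1.    ] F [ 0.29  0.48 -0.89] M [0.   0.06 0.03] w 13.0 t 16.07
t 16.07 shift mm [-26.43 120.52   0.94] turn [-0.0008 -0.0015 -0.045 ] F [ 0.29  0.48 -0.89] w 13.0
```

>>> play_rows(deltas=[[0,[-3,14,0],[0,0,-0.005]],[0,[-6,29,0],[0,0,-0.01]],[0,[-9,44,0],[0,0,-0.016]],[0,[-13,59,0],[0,0,-0.022]],[0,[-16,74,0],[0,0,-0.028]],[0,[-19,88,0.5],[0,-0.001,-0.033]],[0,[-22,100,0.5],[0,-0.001,-0.037]],[0,[-24,110,1],[0,-0.001,-0.041]]])

```text
clock: 17.08
tcp_pos: [0.4885, 0.0134, 0.075]
orientation: [-3.135, -0.186, -0.001]
contact_force: [0.2, -0.3, -1.3]
grip_width: 0.0129
```

>>> play_rows(deltas=[[0,[-1,5,0],[0,0,-0.002]],[0,[-2,8,0],[0,0,-0.003]],[0,[-2.4,10,0],[0,0,-0.004]],[0,[-2.4,10.5,0],[0,0,-0.004]],[0,[-2.4,10.5,0],[0,0,-0.004]]])

```text
clock: 17.7
tcp_pos: [0.4874, 0.003, 0.0749]
orientation: [-3.135, -0.193, -0.001]
contact_force: [0.1, -0.2, -1.0]
grip_width: 0.0127
```

```bash
python3 look2.py w7
python3 - <<'E'
from h import *
go(.4945,.0044,.062,.1222)
f=np.load('pics/w7.npz');p,d=f['p'],f['d'];o=r.get_obs()
K,T=cam('wrist',o);P=cloud(K,T,d)
S=np.array([.626,.0206,0]);c,s=np.cos(.1222),np.sin(.1222);Q=(P-S)@np.array([[c,-s,0],[s,c,0],[0,0,1]])
# plate rows: depth profile at stage x=-62..-50 : plate vs not, by y
for x0 in (-.062,-.056,-.05):
    m=(abs(Q[...,0]-x0)<.002)&(Q[...,2]>.034)&(Q[...,2]<.046)&(abs(Q[...,1])<.07);y=np.sort(Q[...,1][m]);
    if len(y): g=np.diff(y);k=g.argmax();print('plate y',y[0].round(4),y[-1].round(4),'gap',y[k].round(4),y[k+1].round(4))
E
```

```text
tcp [487.45   2.97  74.93] yaw 0.1227 z [ 4.e-04  1.e-03 -1.e+00] F [ 0.06 -0.2  -0.96] M [-0.    0.05 -0.01] w 12.7 t 17.7
[  215     0   119   106 10213] tool coords min [ 0.0671 -0.0267 -0.1437] max [0.1205 0.0286 0.0392] med z 0.0067
tilt [ 0.096  0.003 -0.003]
[ 258  181   34   97 2682] tool coords min [ 0.007  -0.0067 -0.1437] max [ 0.0671  0.0065 -0.0233] med z -0.0261
tilt [-0.151  0.013 -0.023]
t 17.75 shift mm [ 7.2  -0.57 12.93] turn [-0.0009 -0.0005  0.0005] F [ 1.14 -0.28 -0.77] w 12.8
plate y -0.0597 0.0593 gap -0.0151 0.0147
plate y -0.0601 0.0596 gap -0.0182 0.017
plate y -0.0602 0.06 gap -0.0243 0.0233
```

View pics/w7.png

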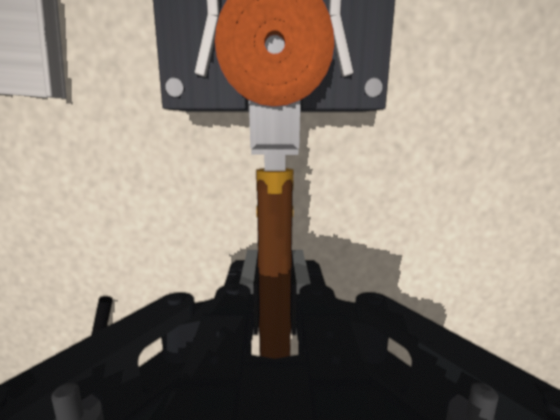

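Wrist image: the whorl is still centred on the blade, hole at (275,43), over the stage's slot. The plate corners are symmetric, at ±60 mm in the computed stage frame.

>>> play_rows(deltas=[[0,[1,0,2],[0,0,0]],[0,[3,-0.3,5],[0,0,0]],[0,[5,-0.5,9],[0,0,0]],[0,[6.5,-0.5,13],[0,0,0]],[0,[6.5,-0.5,16],[0,0,0]],[0,[6.5,-0.5,17],[0,0,0]],[0,[6.5,-0.5,18],[0,0,0]]])

```text
clock: 18.62
tcp_pos: [0.4938, 0.0042, 0.0569]
orientation: [-3.135, -0.193, -0.001]
contact_force: [0.1, 0.1, -2.0]
grip_width: 0.0129
```

>>> play_rows(deltas=[[0,[0,0,1],[0,0,0]],[0,[0,0,2],[0,0,0]],[0,[0,0,3],[0,0,0]],[0,[0,0,4],[0,0,0]],[0,[0,0,4],[0,0,0]]])

```text
clock: 19.25
tcp_pos: [0.4938, 0.0042, 0.0528]
orientation: [-3.135, -0.192, -0.001]
contact_force: [-0.4, -0.5, -0.2]
grip_width: 0.0127
```

```bash
python3 look.py;python3 -c "
from h import *
go(.4945,.0044,.0485,.1222)"
```

```text
tcp [493.8    4.23  52.84] yaw 0.1226 z [ 4.e-04  1.e-03 -1.e+00] F [-0.4  -0.49 -0.2 ] M [-0.   -0.    0.05] w 12.7 t 19.25
tcp [493.79   4.2   52.88] yaw 0.1226 z [ 4.e-04  1.e-03 -1.e+00] F [-0.24  0.62 -0.48] M [-0.02  0.    0.02] w 12.6 t 19.3
[258 187  25  24 460] [[0.5983 0.0165 0.009 ]]
t 19.3 shift mm [ 0.72 -0.1   4.38] turn [-0.0009 -0.0005  0.0004] F [-0.24  0.62 -0.48] w 12.6
```

>>> play_rows(deltas=[[0,[0,0,1.5],[0,0,0]],[0,[0,0,3],[0,0,0]],[0,[2,0,4.4],[0,0,0]],[0,[5,0,4.4],[0,0,0]],[0,[8,0,4.4],[0,0,0]],[0,[11,0,4.4],[0,0,0]],[0,[13,0,4.4],[0,0,0]]])

```text
clock: 20.18
tcp_pos: [0.507, 0.0058, 0.0485]
orientation: [-3.135, -0.192, -0.001]
contact_force: [-0.2, 0.5, 0.0]
grip_width: 0.0131
```

```bash
python3 look.py
```

```text
tcp [507.04   5.83  48.53] yaw 0.1226 z [ 6.e-04  1.e-03 -1.e+00] F [-0.23  0.52  0.01] M [ 0.03 -0.   -0.  ] w 13.1 t 20.18
tcp [507.23   5.88  48.54] yaw 0.1227 z [ 8.e-04  9.e-04 -1.e+00] F [0.1  1.2  0.29] M [ 0.03 -0.   -0.  ] w 13.0 t 20.23
[258 187  25  22 350] [[0.6027 0.0136 0.009 ]]
```

>>> play_rows(deltas=[[0,[2,0,0],[0,0,0]],[0,[4,0,0],[0,0,0]],[0,[6,0,0],[0,0,0]],[0,[8,0,0],[0,0,0]],[0,[10,0,0],[0,0,0]],[0,[12,0,0],[0,0,0]]])

```text
clock: 20.98
tcp_pos: [0.5193, 0.0074, 0.0485]
orientation: [-3.135, -0.193, -0.001]
contact_force: [-0.3, 0.6, -0.2]
grip_width: 0.0129
```

>>> play_rows(deltas=[[0,[1.5,0,0],[0,0,0]],[0,[3,0,0],[0,0,0]],[0,[4.5,0,0],[0,0,0]]])

```text
clock: 21.35
tcp_pos: [0.5238, 0.0079, 0.0485]
orientation: [-3.135, -0.192, -0.001]
contact_force: [0.4, 0.8, -1.4]
grip_width: 0.013
```

```bash
python3 look.py
```

```text
tcp [523.75   7.9   48.53] yaw 0.1226 z [ 7.e-04  9.e-04 -1.e+00] F [ 0.37  0.75 -1.39] M [0.   0.03 0.  ] w 13.0 t 21.35
tcp [524.01   7.98  48.56] yaw 0.1228 z [ 1.e-03  9.e-04 -1.e+00] F [ 0.43  0.7  -1.77] M [0.03 0.03 0.02] w 12.8 t 21.4
[263 181  19  16 175] [[0.621  0.0107 0.009 ]]
```

>>> play_rows(deltas=[[0,[1.5,0,0],[0,0,0]],[0,[3,0,0],[0,0,0]],[0,[4.5,0,0],[0,0,0]]])

```text
clock: 21.78
tcp_pos: [0.528, 0.0084, 0.0484]
orientation: [-3.135, -0.193, 0.0]
contact_force: [-3.3, -0.5, 0.5]
grip_width: 0.0129
```

>>> play_rows(deltas=[[0,[1,0,0],[0,0,0]],[0,[2,0,0],[0,0,0]],[0,[3,0,0],[0,0,0]]])

```text
clock: 22.15
tcp_pos: [0.5305, 0.0088, 0.0483]
orientation: [-3.135, -0.192, 0.002]
contact_force: [-3.3, -0.6, -0.3]
grip_width: 0.0127
```

```bash
python3 look.py
```

```text
tcp [530.49   8.75  48.26] yaw 0.1226 z [-1.2e-03  9.0e-04 -1.0e+00] F [-3.27 -0.64 -0.28] M [-0.17  0.73  0.04] w 12.7 t 22.15
tcp [530.82   8.83  48.34] yaw 0.1227 z [-6.e-04  9.e-04 -1.e+00] F [-2.59 -1.25 -0.44] M [-0.11  0.55 -0.04] w 12.5 t 22.2
[262 178  20  13 128] [[0.63   0.0124 0.009 ]]
```

>>> play_rows(deltas=[[0,[1,0,0],[0,0,0]],[0,[2,0,0],[0,0,0]],[0,[2.5,0,0],[0,0,0]]])

```text
clock: 22.58
tcp_pos: [0.5337, 0.0092, 0.0484]
orientation: [-3.135, -0.193, -0.0]
contact_force: [-2.0, 0.1, -0.9]
grip_width: 0.0126
```

```bash
python3 -c "
from h import *
pose()"
```

```text
tcp [533.75   9.2   48.42] yaw 0.1229 z [ 0.e+00  9.e-04 -1.e+00] F [-2.    0.08 -0.91] M [0.02 0.43 0.04] w 12.6 t 22.57
```

>>> play_rows(deltas=[[0,[1,0,0],[0,0,0]],[0,[2,0,0],[0,0,0]]])

```text
clock: 22.82
tcp_pos: [0.5359, 0.0094, 0.0484]
orientation: [-3.135, -0.193, -0.0]
contact_force: [-0.5, -0.6, -0.9]
grip_width: 0.0126
```

>>> play_rows(deltas=[[0,[1,0,0],[0,0,0]],[0,[2,0,0],[0,0,0]]])

```text
clock: 23.08
tcp_pos: [0.538, 0.0097, 0.0484]
orientation: [-3.135, -0.193, -0.0]
contact_force: [-1.9, -0.6, -0.7]
grip_width: 0.0128
```

```bash
python3 -c "
from h import *
pose()"
```

```text
tcp [538.     9.73  48.44] yaw 0.1229 z [ 3.e-04  9.e-04 -1.e+00] F [-1.87 -0.63 -0.71] M [-0.05  0.39 -0.02] w 12.8 t 23.07
```

>>> play_rows(deltas=[[0,[1,0,0],[0,0,0]],[0,[2,0,0],[0,0,0]]])

```text
clock: 23.32
tcp_pos: [0.54, 0.01, 0.0484]
orientation: [-3.135, -0.193, -0.0]
contact_force: [-1.5, -0.5, -1.1]
grip_width: 0.0131
```

>>> play_rows(deltas=[[0,[1,0,0],[0,0,0]],[0,[2,0,0],[0,0,0]]])

```text
clock: 23.58
tcp_pos: [0.5421, 0.0102, 0.0484]
orientation: [-3.135, -0.193, -0.001]
contact_force: [-1.3, 0.3, 0.1]
grip_width: 0.0131
```

```bash
python3 -c "
from h import *
pose()"
```

```text
tcp [542.13  10.2   48.43] yaw 0.1229 z [ 3.e-04  8.e-04 -1.e+00] F [-1.35  0.28  0.11] M [-0.11  0.39 -0.01] w 13.1 t 23.57
```

Whorl centre ≈ +1.3 mm, with a steady 1.5 N. I keep feeling for the pins.

>>> play_rows(deltas=[[0,[1,0,0],[0,0,0]],[0,[2,0,0],[0,0,0]]])

```text
clock: 23.82
tcp_pos: [0.5442, 0.0105, 0.0484]
orientation: [-3.135, -0.193, -0.001]
contact_force: [-1.6, -1.0, -1.8]
grip_width: 0.0126
```

```bash
python3 -c "
from h import *
pose()"
```

```text
tcp [544.16  10.49  48.42] yaw 0.1229 z [ 3.e-04  9.e-04 -1.e+00] F [-1.58 -1.01 -1.8 ] M [-0.06  0.39 -0.04] w 12.6 t 23.82
```

>>> play_rows(deltas=[[0,[0.8,0,0],[0,0,0]],[0,[1.5,0,0],[0,0,0]]])

```text
clock: 24.08
tcp_pos: [0.5457, 0.0107, 0.0484]
orientation: [-3.135, -0.193, -0.0]
contact_force: [-1.5, 0.3, -1.0]
grip_width: 0.0128
```

```bash
python3 -c "
from h import *
pose();r.grab_frame('top');pose()"
```

```text
tcp [545.7   10.66  48.38] yaw 0.1229 z [ 2.e-04  8.e-04 -1.e+00] F [-1.52  0.34 -1.04] M [-0.08  0.35  0.  ] w 12.8 t 24.07
tcp [545.84  10.68  48.44] yaw 0.1229 z [ 4.e-04  8.e-04 -1.e+00] F [-0.96  1.3  -0.84] M [-0.05  0.37  0.04] w 12.9 t 24.12
```

>>> play_rows(deltas=[[0,[0.7,0,0],[0,0,0]],[0,[1.4,0,0],[0,0,0]]])

```text
clock: 24.38
tcp_pos: [0.5472, 0.0109, 0.0484]
orientation: [-3.135, -0.193, -0.001]
contact_force: [-1.3, 0.5, -0.8]
grip_width: 0.0129
```

```bash
python3 -c "
from h import *
pose();r.grab_frame('top');pose()"
```

```text
tcp [547.23  10.89  48.43] yaw 0.123 z [ 4.e-04  8.e-04 -1.e+00] F [-1.28  0.48 -0.8 ] M [-0.09  0.32 -0.01] w 12.9 t 24.38
tcp [547.36  10.89  48.45] yaw 0.123 z [ 5.e-04  8.e-04 -1.e+00] F [-1.2   0.42 -1.06] M [-0.03  0.31  0.02] w 12.7 t 24.43
```

Run:
```python
from h import *
o={k:v for k,v in np.load('pics/w1o.npz').items()};K,T=cam('wrist',o)
S=np.array([.626,.0206]);c,s=np.cos(.1222),np.sin(.1222)
for n,q,z in (('bar',(590/2.1+100,133/2.1+100),.046),('barfar',(590/2.1+100,123/2.1+100),.046),('barnear',(590/2.1+100,147/2.1+100),.046),('pinL',(542/2.1+100,180/2.1+100),.046),('pinR',(678/2.1+100,181/2.1+100),.046)):
    w=ray(K,T,q,z)[0,:2]-S;print(n,(np.array([w[0]*c+w[1]*s,-w[0]*s+w[1]*c])*1e3).round(1))
```

```text
bar [39.7 10.2]
barfar [44.1 10.6]
barnear [33.5  9.6]
pinL [18.4 29.8]
pinR [ 18.5 -31.9]
```

>>> play_rows(deltas=[[0,[0.6,0,0],[0,0,0]],[0,[1.1,0,0],[0,0,0]]])

```text
clock: 24.68
tcp_pos: [0.5485, 0.011, 0.0484]
orientation: [-3.135, -0.193, -0.001]
contact_force: [-1.1, 0.1, -1.1]
grip_width: 0.0129
```

```bash
python3 -c "
from h import *
pose();r.grab_frame('top');pose()"
```

```text
tcp [548.51  11.04  48.44] yaw 0.123 z [ 6.e-04  8.e-04 -1.e+00] F [-1.09  0.08 -1.07] M [-0.04  0.36 -0.02] w 12.9 t 24.68
tcp [548.57  11.05  48.46] yaw 0.123 z [ 6.e-04  8.e-04 -1.e+00] F [-1.4   0.14 -0.22] M [ 0.01  0.33 -0.03] w 12.9 t 24.73
```

>>> play_rows(deltas=[[0,[0.6,0,0],[0,0,0]],[0,[1.1,0,0],[0,0,0]]])

```text
clock: 24.98
tcp_pos: [0.5497, 0.0112, 0.0485]
orientation: [-3.135, -0.193, -0.001]
contact_force: [-1.1, 0.5, -0.5]
grip_width: 0.013
```

```bash
python3 -c "
from h import *
pose();r.grab_frame('top');pose()"
```

```text
tcp [549.71  11.23  48.45] yaw 0.123 z [ 6.e-04  9.e-04 -1.e+00] F [-1.09  0.46 -0.47] M [-0.08  0.35  0.03] w 13.0 t 24.98
tcp [549.78  11.2   48.46] yaw 0.123 z [ 7.e-04  8.e-04 -1.e+00] F [-1.29  0.09 -0.99] M [-0.03  0.34 -0.04] w 13.1 t 25.02
```

>>> play_rows(deltas=[[0,[0.6,0,0],[0,0,0]],[0,[1.1,0,0],[0,0,0]]])

```text
clock: 25.28
tcp_pos: [0.5506, 0.0112, 0.0484]
orientation: [-3.135, -0.193, -0.0]
contact_force: [-1.7, -0.7, 0.2]
grip_width: 0.0129
```

```bash
python3 -c "
from h import *
pose();p,_=save('scene','s8');q,_=save('top','t8');save('wrist','w8');pose()
a=cv2.resize(p[180:290,250:370,::-1],(480,440),interpolation=cv2.INTER_CUBIC);b=cv2.resize(q[140:230,230:310,::-1],(320,360),interpolation=cv2.INTER_CUBIC)
c=np.zeros((440,800,3),'u1');c[:,:480]=a;c[:360,480:]=b;cv2.imwrite('pics/v8.png',c)"
```

```text
tcp [550.64  11.25  48.41] yaw 0.1229 z [ 2.e-04  8.e-04 -1.e+00] F [-1.66 -0.74  0.19] M [-0.15  0.59 -0.03] w 12.9 t 25.27
tcp [550.74  11.22  48.42] yaw 0.1229 z [ 5.e-04  7.e-04 -1.e+00] F [-1.46 -0.76 -0.3 ] M [-0.13  0.54 -0.02] w 12.7 t 25.43
```

View pics/v8.png

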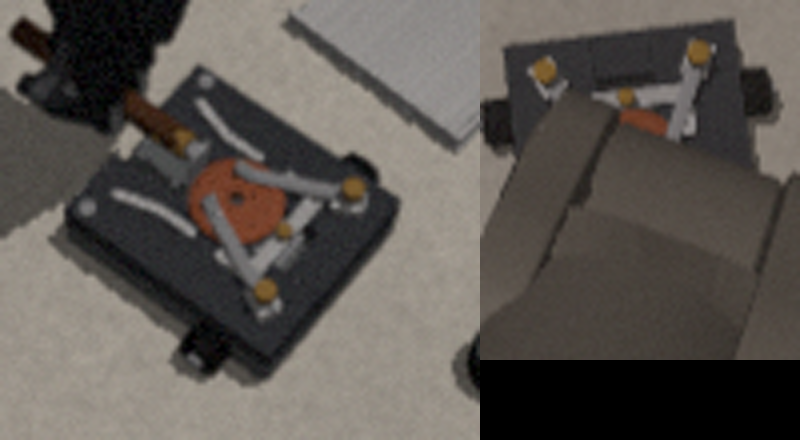

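Scene crop: the whorl at (238,200) lies flat under both clips, with its rim right at the stop bar. The moment has just risen from 0.35 to 0.55, which suggests first pin contact. I press a little more to confirm.

>>> play_rows(deltas=[[0,[0.5,0,0],[0,0,0]],[0,[1,0,0],[0,0,0]]])

```text
clock: 25.68
tcp_pos: [0.5515, 0.0112, 0.0484]
orientation: [-3.135, -0.193, -0.0]
contact_force: [-3.4, -0.7, -0.1]
grip_width: 0.0127
```

```bash
python3 -c "
from h import *
pose();r.grab_frame('top');pose()"
```

```text
tcp [551.5   11.2   48.37] yaw 0.1227 z [ 0.e+00  6.e-04 -1.e+00] F [-3.4  -0.68 -0.14] M [-0.27  0.75 -0.02] w 12.7 t 25.68
tcp [551.55  11.19  48.39] yaw 0.1227 z [ 1.e-04  6.e-04 -1.e+00] F [-2.76 -1.93  0.45] M [-0.27  0.66 -0.04] w 13.3 t 25.73
```

>>> play_rows(deltas=[[0,[0.5,0,0],[0,0,0]],[0,[1,0,0],[0,0,0]]])

```text
clock: 25.98
tcp_pos: [0.5518, 0.0112, 0.0482]
orientation: [-3.135, -0.192, 0.002]
contact_force: [-5.8, -0.8, 2.0]
grip_width: 0.0134
```

```bash
python3 -c "
from h import *
pose();r.grab_frame('top');pose()"
```

```text
tcp [551.81  11.22  48.23] yaw 0.1226 z [-1.4e-03  7.0e-04 -1.0e+00] F [-5.77 -0.85  2.03] M [-0.21  1.19 -0.03] w 13.4 t 25.98
tcp [551.8   11.22  48.24] yaw 0.1226 z [-1.5e-03  7.0e-04 -1.0e+00] F [-5.05 -1.06  1.6 ] M [-0.24  1.11  0.01] w 13.3 t 26.02
```

Firm stop: the TCP stalled and the push rose to about 5.5 N, so both pins are met. Now I withdraw along the slot.

>>> play_rows(deltas=[[0,[-2,0,0],[0,0.0015,0]],[0,[-6,0,0],[0,0.001,0]],[0,[-16,0,0],[0,0,0]],[0,[-30,0,0],[0,0,0]],[0,[-45,0,0],[0,0,0]],[0,[-62,0,0],[0,0,0]],[0,[-78,0,0],[0,0,0]],[0,[-90,0,0],[0,0,0]]])

```text
clock: 27.02
tcp_pos: [0.4612, 0.0001, 0.0484]
orientation: [-3.135, -0.192, 0.003]
contact_force: [-0.4, -0.4, -0.6]
grip_width: 0.0127
```

```bash
python3 -c "
from h import *
pose();r.grab_frame('top');pose();go(.5353,-.2503,.14,.1391)"
```

```text
tcp [4.6115e+02 1.0000e-01 4.8380e+01] yaw 0.1224 z [-1.8e-03  9.0e-04 -1.0e+00] F [-0.43 -0.37 -0.64] M [-0.01  0.01 -0.03] w 12.7 t 27.02
tcp [ 4.5952e+02 -1.7000e-01  4.8180e+01] yaw 0.1219 z [-0.0037  0.0011 -1.    ] F [-1.83 -0.45 -1.38] M [-0.05  0.11 -0.02] w 13.0 t 27.07
t 27.07 shift mm [ 44.49 257.35 -92.38] turn [-0.0016  0.0035 -0.0172] F [-1.83 -0.45 -1.38] w 13.0
```

>>> play_rows(deltas=[[0,[1,0,-5],[0,0.003,0]],[0,[1,0,-20],[0,0.003,0]],[0,[1,0,-50],[0,0.003,0]],[0,[1,0,-80],[0,0.003,0]],[0,[1,0,-92],[0,0.003,0]],[0,[1,0,-92],[0,0.003,0]]])

```text
clock: 27.82
tcp_pos: [0.4616, 0.0002, 0.1409]
orientation: [-3.133, -0.192, -0.002]
contact_force: [-0.3, 1.4, -0.6]
grip_width: 0.0125
```

Run:
```python
from h import *
o=pose();q,_=save('top','t9');p,d=save('wrist','w9');K,T=cam('wrist',o)
go(.5353,-.2503,.14,.1391)
cv2.imwrite('pics/v9.png',cv2.resize(q[130:240,215:335,::-1],(720,660)[:2],interpolation=cv2.INTER_CUBIC)[:600])
h=cv2.cvtColor(q,cv2.COLOR_RGB2HSV);K,T=cam('top')
m=cv2.inRange(h,(2,110,60),(14,255,255));n,l,s,c=cv2.connectedComponentsWithStats(m)
for i in range(1,n):
    if s[i,4]>60 and 200<c[i][0]<350:
        w=ray(K,T,c[i],.046)[0,:2]-[.626,.0206];a=.1222;print(s[i],(w[0]*np.cos(a)+w[1]*np.sin(a)).round(4),(-w[0]*np.sin(a)+w[1]*np.cos(a)).round(4))
```

```text
tcp [4.6160e+02 2.3000e-01 1.4089e+02] yaw 0.1224 z [ 0.0013  0.0023 -1.    ] F [-0.3   1.35 -0.63] M [-0.01  0.01  0.01] w 12.5 t 27.82
t 27.93 shift mm [ 43.72 257.63  -0.81] turn [-0.0016  0.0013 -0.0168] F [ 0.71  0.1  -0.69] w 12.7
[256 166  25  26 395] 0.0086 -0.0007
```

View pics/v9.png

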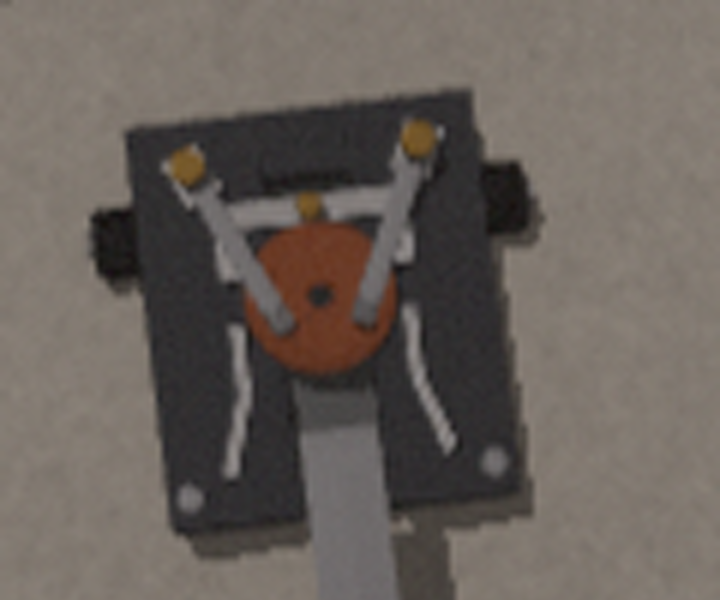

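Top crop: the whorl, hole at (320,295), sits under both clips against both pin arms at (228,260) and (404,248), at about +8.6 mm in the stage frame. Now I return the spatula.

>>> play_rows(deltas=[[0,[6,35,0],[0,0,-0.002]],[0,[14,85,0],[0,0,-0.006]],[0,[23,135,0],[0,0,-0.01]],[0,[32,185,0],[0,0,-0.013]],[0,[40,230,0],[-0.001,0.001,-0.016]],[0,[43.5,254,0],[-0.0015,0.001,-0.017]],[0,[43.7,257.6,0],[-0.0015,0.001,-0.017]],[0,[43.7,257.6,0],[-0.0015,0.001,-0.017]]])

```text
clock: 28.92
tcp_pos: [0.5346, -0.2495, 0.1381]
orientation: [-3.133, -0.219, 0.003]
contact_force: [0.3, -0.8, -0.8]
grip_width: 0.0127
```

```bash
python3 -c "
from h import *
pose();go(.5353,-.2503,.032,.1391)"
```

```text
tcp [ 534.59 -249.47  138.08] yaw 0.1393 z [-0.0023  0.0011 -1.    ] F [ 0.28 -0.8  -0.8 ] M [0.03 0.03 0.03] w 12.7 t 28.93
t 28.93 shift mm [  0.82   1.07 106.07] turn [-0.0014  0.0021  0.0002] F [ 0.28 -0.8  -0.8 ] w 12.7
```

>>> play_rows(deltas=[[0,[0.8,1,30],[-0.001,0.002,0]],[0,[0.8,1,65],[-0.001,0.002,0]],[0,[0.8,1,85],[-0.001,0.002,0]],[0,[0.8,1,94],[-0.001,0.002,0]],[0,[0.8,1,96],[-0.001,0.002,0]],[0,[0.8,1,96],[-0.001,0.002,0]]])

```text
clock: 29.68
tcp_pos: [0.5359, -0.2505, 0.0429]
orientation: [3.134, 0.219, 0.002]
contact_force: [-0.2, -0.4, -1.0]
grip_width: 0.013
```

```bash
python3 -c "
from h import *
pose();go(.5353,-.2503,.0255,.1391)"
```

```text
tcp [ 535.88 -250.52   42.86] yaw 0.1393 z [ 1.1e-03 -1.0e-04 -1.0e+00] F [-0.18 -0.37 -1.01] M [-0.01 -0.02 -0.  ] w 13.0 t 29.68
t 29.68 shift mm [-0.56 -0.3  17.36] turn [ 0.0002 -0.0011  0.0002] F [-0.18 -0.37 -1.01] w 13.0
```

>>> play_rows(deltas=[[0,[-0.5,-0.3,6],[0,-0.001,0]],[0,[-0.5,-0.3,11],[0,-0.001,0]],[0,[-0.5,-0.3,15],[0,-0.001,0]],[0,[-0.5,-0.3,17],[0,-0.001,0]],[0,[-0.5,-0.3,17.4],[0,-0.001,0]],[0,[-0.5,-0.3,17.4],[0,-0.001,0]]])

```text
clock: 30.42
tcp_pos: [0.5354, -0.2504, 0.0255]
orientation: [3.134, 0.219, 0.0]
contact_force: [-0.1, -0.2, 0.1]
grip_width: 0.0129
```

>>> play_rows(deltas=[[0,[0,0,0.6],[0,0,0]],[0,[0,0,0.6],[0,0,0]]])

```text
clock: 30.68
tcp_pos: [0.5354, -0.2504, 0.0249]
orientation: [3.134, 0.219, 0.0]
contact_force: [-1.0, -0.3, -1.3]
grip_width: 0.0129
```

```bash
python3 -c "
from h import *
pose()"
```

```text
tcp [ 535.4  -250.37   24.94] yaw 0.1393 z [ 2.e-04 -3.e-04 -1.e+00] F [-1.05 -0.28 -1.28] M [-0.04  0.03  0.02] w 12.9 t 30.68
```

>>> play_rows(deltas=[[0,[0,0,0.3],[0,0,0]],[20,[0,0,0.3],[0,0,0]],[45,[0,0,0.3],[0,0,0]],[85,[0,0,0.3],[0,0,0]],[85,[0,0,0.3],[0,0,0]],[85,[0,0,0.3],[0,0,0]]])

```text
clock: 31.42
tcp_pos: [0.5354, -0.2504, 0.0246]
orientation: [3.134, 0.219, 0.0]
contact_force: [-0.2, 0.2, 0.0]
grip_width: 0.0849
```

>>> play_rows(deltas=[[85,[0,0,-8],[0,0,0]],[85,[0,0,-30],[0,0,0]],[85,[0,0,-70],[0,0,0]],[85,[0,0,-120],[0,0,0]],[85,[0,0,-175],[0,0,0]],[85,[0,0,-175],[0,0,0]],[85,[0,0,-175],[0,0,0]]])

```text
clock: 32.3
tcp_pos: [0.5351, -0.2499, 0.1995]
orientation: [-3.134, -0.219, -0.001]
contact_force: [-0.0, -0.3, -0.3]
grip_width: 0.085
```

Run:
```python
from h import *
o=pose();p,d=save('wrist','w10');q,_=save('top','t10');pose()
K,T=cam('wrist',o);P=cloud(K,T,d);X,Y,Z=np.moveaxis(P,2,0);g=p.astype(int).sum(2)
m=((Z>.043)&(Z<.056)&(abs(Y+.25)<.05)&(X>.43)&(X<.63)&(g<260)).astype('u1')
m=cv2.morphologyEx(m,cv2.MORPH_OPEN,np.ones((3,3)));n,l,s,c=cv2.connectedComponentsWithStats(m);i=1+s[1:,4].argmax()
w=ray(K,T,np.argwhere(l==i)[:,::-1],.05)[:,:2]*1e3
print('handle',cv2.minAreaRect(w.astype(np.float32)),np.median(Z[l==i]))
a=cv2.resize(p[60:300,180:460,::-1],(466,400));b=cv2.resize(q[130:240,215:305,::-1],(327,400),interpolation=cv2.INTER_CUBIC)
cv2.imwrite('pics/v10.png',np.hstack([a,b]))
```

```text
tcp [ 535.15 -249.89  199.55] yaw 0.1395 z [ 3.e-04  3.e-04 -1.e+00] F [-0.   -0.29 -0.25] M [ 0.04  0.05 -0.03] w 85.0 t 32.3
tcp [ 534.57 -249.69  198.4 ] yaw 0.1395 z [-2.e-03  5.e-04 -1.e+00] F [-0.61  0.12  0.11] M [0.04 0.   0.  ] w 84.8 t 32.4
handle ((525.3124389648438, -251.9770050048828), (120.32034301757812, 14.74549388885498), 7.998737812042236) 0.05090650442092412
```

View pics/v10.png

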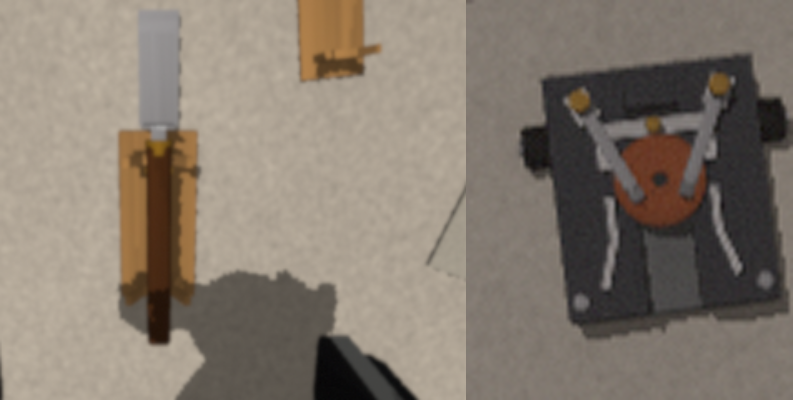

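The spatula is back where it started, with the handle centre within 0.3 mm and the same height and yaw. The whorl is home under both clips and against both pins, so I'm handing in.

```bash
python3 -c "
from bench import r
print(r.hand_in())"
```

```text
the job is handed in; nothing more can be done
None
```

The job is done and handed in at about 32 s of the 72 s allowed; the hand-in reports no verdict.

**What I did:** I took the brown spatula from the larger rest and slid the blade under the whorl against the tray's back wall. I carried it level to the stage, set it across the slot and pushed it with the riser under both clips. At the stop the push rose from about 1.5 N to about 5.5 N and the tool stalled, so I took both pins as met. I then drew the blade out along the slot and laid the spatula back.

**Last checks:**
- **Whorl:** The final pictures show it under both clips and against both pins. Its centre was about 8.6 mm along the middle line before I carried the spatula back.
- **Spatula:** The handle is within 0.3 mm of its starting place, with the same height and yaw.
- **Forces:** The highest spatula-on-tray reading was about 8 N, for a moment while sliding in the tray (limit 12 N). I eased off at once.

**Disagreement:** My estimate from the stop bar in the picture put the home position at about 7 mm. By feel it came out 2 to 4 mm farther on, at 9 to 11 mm, where the allowed range ends at 9 mm. The camera's 8.6 mm lies between the two.

**Not checked:** I had no direct reading of the clip angles. I also didn't measure the bystanders again at the end.

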